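# Load and clamp a module test fixture

## Task

Put every white module on the bench upright into a nest of the black test fixture (one per nest, any nest), first swinging the fixture's toggle clamp fully open if it is not. Then, with the clamp still open, lower the aluminium top plate level over the two guide pins until it lies flat on its stops, clamp it down with the toggle clamp, and finally push the start button fully in and let it come back. Do not push the button before the plate is clamped, and leave the other things on the bench where they are.

Things in the scene. Friction and masses are not known exactly. Their poses are not given: they have to be found in the camera images.
- module1_mid (a point): Loose white plug-in module, a plastic block 46 (its x) x 34 (its y) x 40 mm tall, 60 g, grey top. Stands upright on the bench at the start. The point is its centre (half-way up, 20 mm above its underside), z up. Half-turn symmetric. May be absent.
- module2_mid (a point): Loose white plug-in module, a plastic block 46 (its x) x 34 (its y) x 40 mm tall, 60 g, grey top. Stands upright on the bench at the start. The point is its centre (half-way up, 20 mm above its underside), z up. Half-turn symmetric. May be absent.
- module3_mid (a point): Loose white plug-in module, a plastic block 46 (its x) x 34 (its y) x 40 mm tall, 60 g, grey top. Stands upright on the bench at the start. The point is its centre (half-way up, 20 mm above its underside), z up. Half-turn symmetric. May be absent.
- module4_mid (a point): Loose white plug-in module, a plastic block 46 (its x) x 34 (its y) x 40 mm tall, 60 g, grey top. Stands upright on the bench at the start. The point is its centre (half-way up, 20 mm above its underside), z up. Half-turn symmetric. May be absent.
- nest1 (a point): Where a module's centre lies when home in nest 1 of 4 (a row along fixture y, pitch 46 mm, nest 1 at the -y end). Pocket 52 (fixture x) x 40 mm (y) between white walls 10 mm high, floor 20 mm below this point (the deck, 50 mm above the bench); 3 mm play each side. A module's x goes along fixture x, either way round. Axes: x towards the clamp, z up.
- nest2 (a point): Where a module's centre lies when home in nest 2 of 4 (a row along fixture y, pitch 46 mm, nest 1 at the -y end). Pocket 52 (fixture x) x 40 mm (y) between white walls 10 mm high, floor 20 mm below this point (the deck, 50 mm above the bench); 3 mm play each side. A module's x goes along fixture x, either way round. Axes: x towards the clamp, z up.
- nest3 (a point): Where a module's centre lies when home in nest 3 of 4 (a row along fixture y, pitch 46 mm, nest 1 at the -y end). Pocket 52 (fixture x) x 40 mm (y) between white walls 10 mm high, floor 20 mm below this point (the deck, 50 mm above the bench); 3 mm play each side. A module's x goes along fixture x, either way round. Axes: x towards the clamp, z up.
- nest4 (a point): Where a module's centre lies when home in nest 4 of 4 (a row along fixture y, pitch 46 mm, nest 1 at the -y end). Pocket 52 (fixture x) x 40 mm (y) between white walls 10 mm high, floor 20 mm below this point (the deck, 50 mm above the bench); 3 mm play each side. A module's x goes along fixture x, either way round. Axes: x towards the clamp, z up.
- fixture: Black test fixture, a box 235 x 300 x 50 mm fixed to the bench, from x = -78 to +158 mm of its origin, which lies under the middle of the nest row at bench level. x towards the clamp, y along the nest row, z up. White stops at its y ends, 60 (x) x 28 (y) x 48 mm tall on the deck, each with a guide pin in its middle.
- seat (a point): Midway between the two guide pins at the level of the stops' tops, 98 mm above the bench: where the middle of the plate's underside lies when it is home. Fixture axes (x towards the clamp, y along the nest row). Pins: steel, 10 mm dia, at y = +112 and -112 mm, rising 34 mm above this level, the last 6 mm tapered.
- plate: Loose aluminium top plate, 80 (x) x 260 (y) x 8 mm, 0.5 kg, lying flat on the bench at the start; origin at the middle of its underside, z up. Two through holes, 13.5 mm dia, at y = +112 and -112 mm. Half-turn symmetric: either way round fits.
- plate_grip (a point): Centre of the plate's black grip block: 16 (plate x) x 50 (plate y) x 42 mm tall, standing on the middle of the plate; this point is 29 mm above the plate's underside, over its centre of mass. Axes of the plate.
- clamp (a joint): Toggle clamp handle, rad: 0 clamped (handle upright, hold-down arm level over the nests), 1.1 fully open (handle leaning to fixture +x, arm upright; arm angle = 1.45 x joint). Starts anywhere. Stays where left by friction (about 9 N at the knob to open, 4 to 8 N to close). The last 0.06 rad presses the pad's spring on the plate (5 N when fully closed). Below 0.95 the arm is in the way.
- clamp_knob (a point): Centre of the black ball knob, 28 mm dia, at the end of the clamp handle (10 mm rod), 90 mm from the handle's pivot. It swings in the fixture's x-z plane about the pivot: at joint value q it is 90*sin(q) mm along fixture x and 90*cos(q) mm above the pivot.
- clamp_pivot (a point): Pivot axis of the clamp handle (runs along fixture y), 122 mm along fixture x from the middle of the nest row, 118 mm above the bench. Fixture axes. Clamp bracket: 50 x 28 mm, up to 15 mm above this point. The hold-down arm (12 mm bar, 94 mm long) turns 10 mm nearer the nests; when open it stands upright, its end 225 mm above the bench and its pad facing the nests 80 mm from the row's middle, so keep loads clear of it.
- clamp_pad: Rubber pad under the end of the hold-down arm, 18 mm dia, origin at its lower face. When clamped it presses on the plate 25 mm along fixture x from the plate's middle.
- start (a joint): Start button travel, m: 0 out, 0.006 fully pushed in; spring, 5 N when fully in.
- start_top (a point): Centre of the top face of the start button: round, grey, 28 mm dia, on the fixture deck 112 mm along fixture -y from the clamp, in a black round housing; pushed straight down.
- carton1: Bystander: green and white carton 100 x 180 x 50 mm, origin under its centre.
- tape_roll: Bystander: yellow tape roll 76 mm dia, 25 mm tall, origin under its centre.
- screwdriver: Bystander: screwdriver, 170 mm, lying on the bench along its x.
- marker: Bystander: black marker pen, 132 mm, lying along its x.
- tray: Bystander: empty black tray 120 x 150 x 45 mm, origin under its centre.
There are look-alikes about, which are no part of the job. What is shaped like the part that bears module3_mid but orange or red is not meant. What is shaped like the part that bears module2_mid but turquoise is not meant.

How it is judged:
By the outcome, as a careful person would: the job done as asked, in the order asked, and still so for the second after the job is handed in, with the robot touching nothing.
Of module1, module2, module3, module4 only 2 to 4 are there at a start; the rules pass over those that are not, and their reading is None.
At some moment in a run one of module1, module2, module3, module4 may be knocked a few centimetres aside while the robot is not near it.
Once in a run the grip may slacken for a moment while it holds something.
It also fails if it takes over 210 s, if anything falls off the work surface, if the arm or the gripper's body presses on something with over 40 N, if the wrist force passes 120 N, or if a joint passes its speed limit or range.

## Robot

A 6-joint arm with a two-finger parallel gripper is mounted at the origin on the work surface. World frame = base frame: x ahead of the robot, y to its left, z up, the work surface at z = 0. Lengths are in m, angles in rad, forces in N, time in s.
With the tool pointing down it reaches from about 0.375 to 0.9 m from the base axis. Payload 3.1 kg.
Tool frame: the origin (TCP) lies midway between the tips of the shut fingers; the grasp point (between the pads) lies 19 mm behind it; z points along the fingers, y is the line along which they close (so a half turn about z gives the same grasp; the last joint's range is limited). The gripper opens to 85 mm and grips with 20 to 120 N. Pads are 22 mm wide; open, the fingers measure 114 mm over their backs; the gripper's body (76 mm by 85 mm) begins 54 mm behind the grasp point. The pads swing forward as they close: fully open they stand 13 mm farther back than shut.
Start: joints at [-0.178, 0.527, 1.433, -0, 1.181, -0.178], TCP at [0.625, 0, 0.231] pointing down, gripper open.
Joint ranges: [-3.08, 3.08], [-0.75, 2.2], [0.22, 2.44], [-1.43, 4.57], [0, 2.65], [-2.85, 2.85]. Speed limits (rad/s): [2.79, 2.79, 3.14, 3.14, 3.14, 3.14].

## Interface

Orientations are given as a unit quaternion [x, y, z, w].
In Python, from station import manip gives the robot as it stands. The module is installed in compiled form; this text tells all that it offers.
- The arm moves only by the tool apply_moves, never from a script. Its arguments are lists of equal length, an entry for each row: "claw": the gripper's target within -1 to 1 (fully open at 1, half-way at 0, shut at -1); "travel": the shift along the tool's x, y, z scaled (see below), a list of three; "turn": the turn, a rotation vector about the tool's x, y, z scaled (see below), a list of three. In form: {"claw": [claw, ...], "travel": [[dx, dy, dz], ...], "turn": [[rx, ry, rz], ...]}. A call has 1 to 5 rows; each row is the pose to reach, as a shift and turn from the pose commanded when the call began, along the tool's axes at that moment, turning the shorter way round; what a row does not reach only later rows make up. The controller multiplies each number of a shift by 800 mm and each number of a turn by 180 degrees. A row lasts 1/12 s, in which the tool goes at most 41.7 mm and 7.16 degrees, less where a joint would pass 70% of its speed; a pose out of reach is approached as far as the arm can. A call with a number of a shift or a turn outside -1 to 1 is refused whole. A call with a gripper value outside its range is refused whole. The fingers move at their own pace and stop on an object; "newtons" is the grip in N (left out, the last holds). Time passes only in rows, so rows that repeat a pose let the fingers close. It gives the time, the measured TCP pose, the force, the opening and the grip force at its end, in the units of the state.
- manip.sense(): the state, without advancing time (a new reading comes with each control period).
- manip.snapshot(name): name is "scene" or "side" or "wrist"; returns a dict with "pixels" (420x560x3 uint8, red, green, blue), "depth" (420x560 float32, m along the optical axis (not along the pixel's ray), 0 where there is no reading), "intrinsics" (3x3 intrinsics, pixels), "R" (3x3) and "t" (3): a world point X has camera coordinates R X + t. Camera axes: x right, y down, z forward; pixel columns grow to the right and rows downward; lengths in m; the calibration is good to about 2 mm. A picture is of the moment at which its call begins.
- manip.sign_off(): hands the job in; it is judged then, once.
The state is a dict: "t": time; "q": joint angles; "qd": joint speeds; "tau": joint torques, N m; "tcp_pos": TCP position; "tool_rot": TCP orientation; "force": force on the tool from outside, world axes, zero at the start; "ft_torque": the same for the moment, N m; "finger_gap": opening from 0.0 (shut) to 1.0 (fully open); "gripper_force": force on a finger pad.
Only numpy, scipy, OpenCV 4.12 (cv2) and the standard library are available. Lean on these libraries where they do the work, as an engineer would, in place of code of your own. Each camera call takes 0.05 s, during which the arm holds its last target. There are 200 camera calls.

## Working session

There is one attempt and no reset: what is moved stays moved. The work goes in short steps, Python scripts to look and compute and a tool call to move; the robot and the scene stay as the last step left them, time stands still between calls to the robot, and variables do not carry over. Pictures are saved under pics/ and viewed, at most 15 in all, crops included, and the job is handed in when it is done.

Besides the shell and the picture viewer there is one more tool, called in YAML: its name, and indented under it one key for each argument. apply_moves: Moves the arm, as the interface text tells. Shifts and turns lie within -1 to 1; 1 stands for 800 mm of shift or 180 degrees of turn. Its arguments: {"type":"object","properties":{"claw":{"type":"array","items":{"type":"number"}},"travel":{"type":"array","items":{"type":"array","items":{"type":"number"}}},"turn":{"type":"array","items":{"type":"array","items":{"type":"number"}}},"newtons":{"type":"number"}},"required":["claw","travel","turn"]}

```bash
mkdir -p pics; cat > h.py <<'E'
import numpy as np, cv2
from station import manip
def snap(n,name=None):
    s=manip.snapshot(n)
    if name: cv2.imwrite(f'pics/{name}.png',cv2.cvtColor(s['pixels'],cv2.COLOR_RGB2BGR))
    return s
def world(s):
    """per-pixel world points from depth"""
    K=s['intrinsics'];d=s['depth'];v,u=np.indices(d.shape)
    c=np.stack([(u-K[0,2])/K[0,0]*d,(v-K[1,2])/K[1,1]*d,d],-1)
    return (c-s['t'])@s['R']
def ray(s,u,v,z):
    K=s['intrinsics'];o=-s['R'].T@s['t']
    d=s['R'].T@np.array([(u-K[0,2])/K[0,0],(v-K[1,2])/K[1,1],1])
    return o+d*(z-o[2])/d[2]
E
python3 - <<'E'
from h import *
for n in ('scene','side','wrist'):
    s=snap(n,n+'0'); np.savez(n+'0.npz',**s); print(n,-s['R'].T@s['t'],s['R'][2])
print(manip.sense())
E
```

```text
scene [ 1.28871866 -0.05143135  1.28444865] [-0.54416177 -0.0197299  -0.8387483 ]
side [ 0.06911892 -0.78612096  0.94098808] [ 0.39987239  0.60036294 -0.69257953]
wrist [0.62524716 0.06526623 0.37451344] [-0.0030583  -0.25733418 -0.96631763]
{'t': 0.15, 'q': array([-1.78471318e-01,  5.28295247e-01,  1.43358956e+00,  1.41911288e-05,
        1.18138615e+00, -1.78518501e-01]), 'qd': array([-0.00041086, -0.00422157, -0.00190036,  0.0006349 ,  0.00192162,
        0.00273907]), 'tau': array([ 1.17890530e-03, -4.42742836e+01, -1.78276026e+01, -2.15643640e-04,
        5.61750654e-03, -9.84718270e-06]), 'tcp_pos': array([6.24465676e-01, 1.47735145e-04, 2.30538083e-01]), 'tool_rot': array([ 7.07091759e-01,  7.07121305e-01, -4.73198728e-04, -6.93034781e-04]), 'force': array([-0.59179297, -0.46899654, -0.79639561]), 'ft_torque': array([ 0.00990583, -0.00443486,  0.02768351]), 'gripper_force': 0.0, 'finger_gap': 1.003287332842852}
```

View pics/scene0.png

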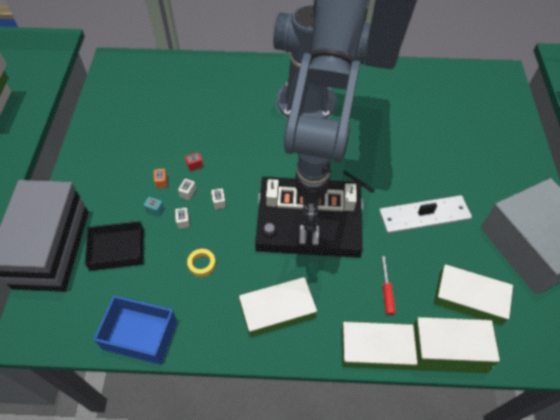

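View pics/side0.png

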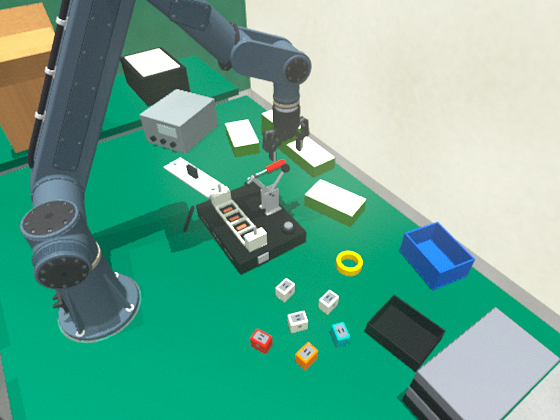

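Scene view: three white modules at about (187,188), (218,198) and (182,217). The look-alikes are turquoise (153,205), orange (160,178) and red (194,161). The plate is at (427,213) with its grip at (427,209), the fixture is centred near (310,215), and the button is at (269,228). The side view shows the same three white modules at (285,289), (329,301) and (297,321), so those are the ones meant. Next I measure and enlarge.

```bash
cat > m.py <<'E'
from h import *
s=dict(np.load('scene0.npz'));W=world(s);hsv=cv2.cvtColor(s['pixels'],cv2.COLOR_RGB2HSV)
# modules: white/grey blobs with top 30..50 mm
m=((hsv[...,1]<70)&(hsv[...,2]>90)&(W[...,2]>.03)&(W[...,2]<.05)).astype(np.uint8)
n,l,st,ce=cv2.connectedComponentsWithStats(m)
for i in range(1,n):
    if 40<st[i,4]<800:
        p=W[l==i][:,:2]; r=cv2.minAreaRect((p*1000).astype(np.float32)); print('top',ce[i],st[i,4],np.round(r[0],1),np.round(r[1],1),round(r[2],1), W[l==i][:,2].mean())
# plate
m=((W[...,2]>.004)&(W[...,2]<.014)&(hsv[...,1]<60)&(hsv[...,2]>120)).astype(np.uint8)
n,l,st,ce=cv2.connectedComponentsWithStats(m);i=1+np.argmax(st[1:,4])
r=cv2.minAreaRect((W[l==i][:,:2]*1000).astype(np.float32));print('plate',ce[i],r)
# grip
m=((hsv[...,2]<70)&(W[...,2]>.03)&(W[...,1]>.3)&(W[...,1]<.5)&(W[...,0]<.7));v,u=np.nonzero(m);print('grip',u.mean(),v.mean(),np.median(W[m],0),m.sum())
# fixture deck: black at z~.05
m=((W[...,2]>.044)&(W[...,2]<.056)&(hsv[...,2]<80)).astype(np.uint8)
n,l,st,ce=cv2.connectedComponentsWithStats(m);
for i in np.argsort(-st[1:,4])[:2]+1:
    print('deck',ce[i],st[i],cv2.minAreaRect((W[l==i][:,:2]*1000).astype(np.float32)))
# stops tops z~.098
m=((W[...,2]>.092)&(W[...,2]<.104)&(hsv[...,2]>120)&(hsv[...,1]<70)).astype(np.uint8)
n,l,st,ce=cv2.connectedComponentsWithStats(m)
for i in range(1,n):
    if st[i,4]>20: print('stop',ce[i],st[i,4],cv2.minAreaRect((W[l==i][:,:2]*1000).astype(np.float32)))
for nm,(y0,y1,x0,x1) in {'scene0':(140,290,130,380),'side0':(130,380,150,370)}.items():
    im=cv2.imread(f'pics/{nm}.png')[y0:y1,x0:x1]; f=min(800/im.shape[1],600/im.shape[0]); cv2.imwrite(f'pics/{nm}_c.png',cv2.resize(im,None,fx=f,fy=f,interpolation=2))
E
python3 m.py
```

```text
top [193.02083333 157.3125    ] 48 [ 302.8 -352.3] [23.6 30. ] 32.5 0.041120649145478076
top [159.22 174.14] 50 [ 372.1 -446.6] [32.2 18.7] 9.7 0.040512922600204115
top [186.27607362 186.2392638 ] 163 [ 409.6 -357.7] [35.8 49.4] 74.8 0.03899597002161509
top [217.89570552 195.7791411 ] 163 [ 440.3 -259.4] [52.2 34. ] 14.1 0.039506691473137734
top [152.19354839 202.37096774] 62 [ 476.1 -448.9] [33.9 21.2] 69.6 0.04047751406951327
top [181.53179191 215.22543353] 173 [ 512.5 -357.4] [49.2 33.7] 10.7 0.0393647982344758
top [465.94488189 298.30446194] 381 [721.7 448.1] [178.   99.6] 72.5 0.046503968142779684
top [466.15384615 278.75213675] 117 [684.2 426.6] [50.8 90.7] 20.2 0.04819562266960989
top [301.84210526 289.19298246] 57 [740.1  -1.6] [38.1 37. ] 29.2 0.04823035567800344
top [262.46666667 298.78333333] 60 [ 769.1 -104.5] [45.7 31. ] 69.0 0.04848949440164315
top [503.61666667 297.86666667] 60 [734.4 517.7] [31.3 43.5] 53.2 0.04843954112875905
top [489.08080808 298.46464646] 99 [742.1 482.7] [39.5 51.9] 2.8 0.048310548746648
top [281.33823529 314.28431373] 408 [790.3 -63.4] [ 76.1 179
[... 885 characters left out ...]
55  177  108   74 3800] ((491.0085144042969, 13.400009155273438), (299.8478088378906, 239.90667724609375), 88.62602233886719)
deck [518.01214575 256.41700405] [486 219  74  69 247] ((604.5199584960938, 578.331298828125), (242.15301513671875, 55.50538635253906), 41.75923156738281)
stop [272.04761905 188.88435374] 147 ((448.31109619140625, -97.28005981445312), (27.78632354736328, 63.890586853027344), 88.5919418334961)
stop [350.39102564 193.37820513] 156 ((453.25860595703125, 126.37757873535156), (26.71599769592285, 63.43708038330078), 88.23556518554688)
stop [457.02224779 339.60222478] 2607 ((869.539794921875, 365.10626220703125), (103.96784210205078, 182.35235595703125), 0.28612008690834045)
```

View pics/scene0_c.png

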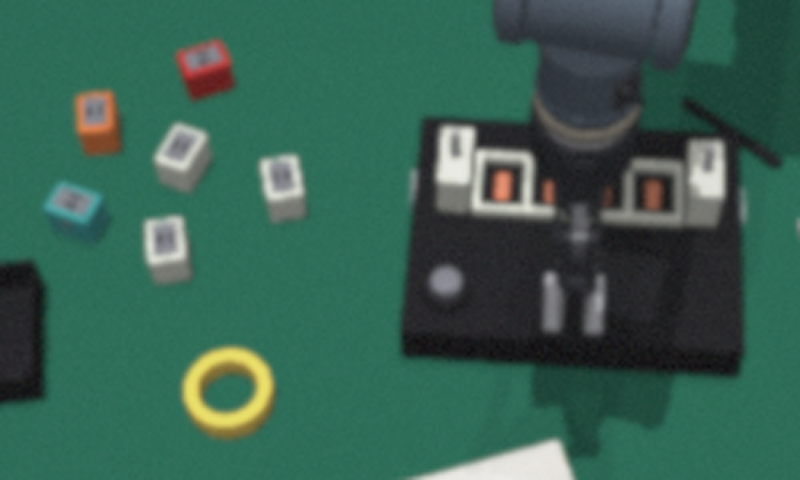

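View pics/side0_c.png

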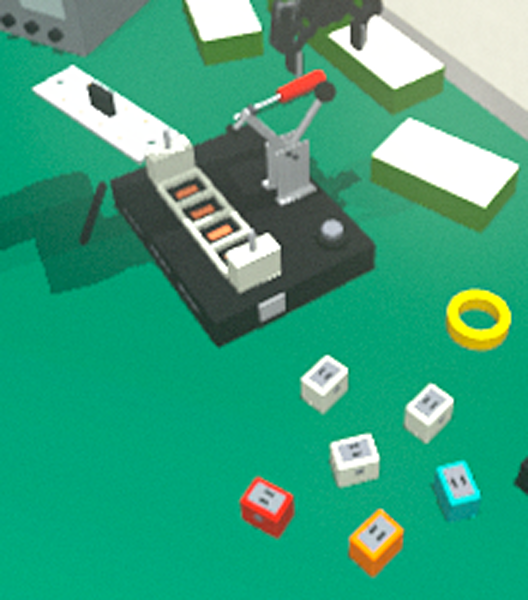

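The crops confirm three white modules with white sides, in the scene crop at (183,155), (282,185) and (165,248). The red, orange and turquoise ones are look-alikes. The clamp is only partly open: its knob is at side pixel (285,167).

```bash
cat >> h.py <<'E'
YAW=np.deg2rad(-1.35); FO=np.array([.4509,.0145])
FX=np.array([np.cos(YAW),np.sin(YAW)]);FY=np.array([-np.sin(YAW),np.cos(YAW)])
def fix(x,y): return FO+x*FX+y*FY
def go(x,y,z,a=None):
    """print travel/turn numbers from the measured pose to a world target, tool x heading a (deg)"""
    from scipy.spatial.transform import Rotation as R
    s=manip.sense();r=R.from_quat(s['tool_rot']);d=r.inv().apply(np.array([x,y,z])-s['tcp_pos'])
    h=r.as_matrix()[:,0];cur=np.degrees(np.arctan2(h[1],h[0]))
    out=np.round(d/.8,4)
    if a is None: a=cur
    t=R.from_matrix(np.array([[np.cos(np.radians(a)),np.sin(np.radians(a)),0],[np.sin(np.radians(a)),-np.cos(np.radians(a)),0],[0,0,-1]]).astype(float))
    rv=(r.inv()*t).as_rotvec()
    print('travel',out,'turn',np.round(rv/np.pi,4),'head',round(cur,2),'tcp',s['tcp_pos'].round(4),'mm',np.round(d*1000,1),'gap',round(s['finger_gap'],3),'F',s['force'].round(1),'t',s['t'])
E
python3 - <<'E'
from h import *
s=dict(np.load('side0.npz'));K=s['intrinsics'];W=world(s)
pv=fix(.122,0);print('pivot',pv,FX)
o=-s['R'].T@s['t'];d=s['R'].T@np.array([(285.4-K[0,2])/K[0,0],(167.5-K[1,2])/K[1,1],1])
n=np.array([*FY,0]);p0=np.array([*pv,.118]);k=o+d*(n@(p0-o))/(n@d);v=k-p0
print('knob',k,np.linalg.norm(v),'q',np.arctan2(v[:2]@FX,v[2]),W[165:171,283:289].reshape(-1,3).mean(0))
kk=p0+.09*np.array([0,0,1]);go(k[0],k[1],k[2]+.06,-1.35)
E
```

```text
pivot [0.57286614 0.01162571] [ 0.99972243 -0.02355976]
knob [0.6287458  0.01030883 0.18694627] 0.08875730381759293 q 0.6812351865177734 [0.62374876 0.00266258 0.19401058]
travel [ 0.0127  0.0053 -0.0205] turn [-5.000e-04  3.000e-04  5.075e-01] head 90.0 tcp [6.245e-01 1.000e-04 2.305e-01] mm [ 10.2   4.3 -16.4] gap 1.003 F [-0.6 -0.5 -0.8] t 0.15
```

apply_moves:
  claw: [1,1,1,1,1]
  travel:
    - [0.013,0.005,-0.02]
    - [0.013,0.005,-0.02]
    - [0.013,0.005,-0.02]
    - [0.013,0.005,-0.02]
    - [0.013,0.005,-0.02]
  turn:
    - [0,0,0.035]
    - [0,0,0.07]
    - [0,0,0.105]
    - [0,0,0.14]
    - [0,0,0.175]

```text
t: 0.57
tcp_pos: [0.6287, 0.0106, 0.247]
tool_rot: [0.874, 0.486, -0.0, -0.0]
force: [-0.5, -0.1, -0.0]
finger_gap: 1.0
gripper_force: 0.0
```

apply_moves:
  claw: [1,1,1,1,1]
  travel:
    - [0,0,0]
    - [0,0,0]
    - [0,0,0]
    - [0,0,0]
    - [0,0,0]
  turn:
    - [0,0,0.035]
    - [0,0,0.07]
    - [0,0,0.105]
    - [0,0,0.14]
    - [0,0,0.175]

```text
t: 0.98
tcp_pos: [0.6287, 0.0105, 0.2469]
tool_rot: [0.973, 0.231, -0.0, -0.0]
force: [-0.0, 0.4, -0.4]
finger_gap: 0.998
gripper_force: 0.0
```

apply_moves:
  claw: [1,1,1,1,1]
  travel:
    - [0,0,0]
    - [0,0,0]
    - [0,0,0]
    - [0,0,0]
    - [0,0,0]
  turn:
    - [0,0,0.035]
    - [0,0,0.07]
    - [0,0,0.105]
    - [0,0,0.14]
    - [0,0,0.158]

```text
t: 1.4
tcp_pos: [0.6287, 0.0105, 0.2468]
tool_rot: [1.0, -0.015, -0.001, -0.0]
force: [-0.1, 0.2, -0.4]
finger_gap: 0.998
gripper_force: 0.0
```

```bash
python3 - <<'E'
from h import *
go(.6287,.0103,.164,-1.35)
s=snap('wrist','w1');np.savez('w1.npz',**s)
print(s['R']@np.array([.6287,.0103,.187])+s['t'],(lambda c:(s['intrinsics']@c)[:2]/c[2])(s['R']@np.array([.6287,.0103,.187])+s['t']))
E
```

```text
travel [0.0002 0.0003 0.1035] turn [-0.0001  0.0003 -0.002 ] head -1.7 tcp [0.6287 0.0105 0.2468] mm [ 0.1  0.2 82.8] gap 0.998 F [-0.1  0.2 -0.4] t 1.4
[0.00032727 0.01057024 0.21397998] [275.73908919 218.53663699]
```

View pics/w1.png

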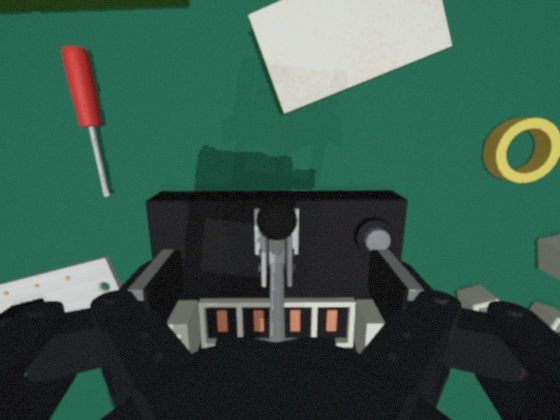

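The wrist view puts the knob at (277,222), as predicted. Next I go down, grip it and swing it open.

apply_moves:
  claw: [1,1,1,-1,-1]
  travel:
    - [0,0,0.05]
    - [0,0,0.09]
    - [0,0,0.103]
    - [0,0,0.103]
    - [0,0,0.103]
  turn:
    - [0,0,0]
    - [0,0,0]
    - [0,0,0]
    - [0,0,0]
    - [0,0,0]
  newtons: 30

```text
t: 1.87
tcp_pos: [0.6292, 0.0104, 0.1649]
tool_rot: [1.0, -0.012, -0.0, -0.0]
force: [-1.0, 0.5, 0.2]
finger_gap: 0.745
gripper_force: 0.0
```

apply_moves:
  claw: [-1,-1,-1,-1]
  travel:
    - [0,0,0]
    - [0,0,0]
    - [0,0,0]
    - [0,0,0]
  turn:
    - [0,0,0]
    - [0,0,0]
    - [0,0,0]
    - [0,0,0]

```text
t: 2.2
tcp_pos: [0.6303, 0.0098, 0.1671]
tool_rot: [1.0, -0.012, 0.002, 0.001]
force: [-1.6, -1.4, 5.4]
finger_gap: 0.303
gripper_force: 29.3
```

apply_moves:
  claw: [-1,-1,-1,-1,-1]
  travel:
    - [0.005,0,0.0044]
    - [0.01,0,0.009]
    - [0.0145,0,0.0142]
    - [0.0188,0,0.0194]
    - [0.022,0,0.024]
  turn:
    - [0,0,0]
    - [0,0,0]
    - [0,0,0]
    - [0,0,0]
    - [0,0,0]

```text
t: 2.62
tcp_pos: [0.6476, 0.0093, 0.1485]
tool_rot: [1.0, -0.012, 0.001, 0.001]
force: [-2.9, -1.5, 10.2]
finger_gap: 0.307
gripper_force: 30.3
```

apply_moves:
  claw: [-1,-1,-1,-1,-1]
  travel:
    - [0.003,0,0.0046]
    - [0.0055,0,0.0085]
    - [0.0075,0,0.0125]
    - [0.0085,0,0.015]
    - [0.0085,0,0.015]
  turn:
    - [0,0,0]
    - [0,0,0]
    - [0,0,0]
    - [0,0,0]
    - [0,0,0]

```text
t: 3.03
tcp_pos: [0.6553, 0.0091, 0.1361]
tool_rot: [1.0, -0.013, 0.002, 0.001]
force: [0.5, -0.8, 6.3]
finger_gap: 0.31
gripper_force: 23.1
```

apply_moves:
  claw: [1,1,1,1,1]
  travel:
    - [0,0,0]
    - [0,0,0]
    - [0,0,0]
    - [0,0,-0.05]
    - [0,0,-0.1]
  turn:
    - [0,0,0]
    - [0,0,0]
    - [0,0,0]
    - [0,0,0]
    - [0,0,0]

```text
t: 3.45
tcp_pos: [0.6507, 0.0103, 0.2107]
tool_rot: [1.0, -0.013, -0.005, -0.001]
force: [1.2, -0.2, 0.5]
finger_gap: 0.991
gripper_force: 0.0
```

```bash
python3 - <<'E'
from h import *
s=snap('side','s1');np.savez('s1.npz',**s)
pv=fix(.122,0)
for q in (.95,1.0,1.05,1.1):
    k=np.array([*(pv+.09*np.sin(q)*FX),.118+.09*np.cos(q)]);c=s['R']@k+s['t'];print(q,k,(s['intrinsics']@c)[:2]/c[2])
im=cv2.imread('pics/s1.png')[120:240,200:340];cv2.imwrite('pics/s1c.png',cv2.resize(im,None,fx=5,fy=5,interpolation=2))
g=cv2.cvtColor(s['pixels'],cv2.COLOR_RGB2HSV)[150:210,262:312];m=(g[...,2]<60).astype(np.uint8);m=cv2.morphologyEx(m,cv2.MORPH_OPEN,np.ones((5,5)))
n,l,st,ce=cv2.connectedComponentsWithStats(m)
print([(ce[i]+[262,150],st[i]) for i in range(1,n)])
go(.4403,-.2594,.25,90+14)
E
```

```text
0.95 [0.64605321 0.00990096 0.17035148] [290.02121995 169.82365189]
1.0 [0.6485775  0.00984147 0.16662721] [290.68018748 170.48670941]
1.05 [0.65091256 0.00978644 0.16278139] [291.2851279  171.19756872]
1.1 [0.65305254 0.00973601 0.15882365] [291.83498653 171.95404159]
[]
travel [-0.2623  0.3429 -0.0372] turn [ 0.0036 -0.0022 -0.5856] head -1.42 tcp [0.6572 0.0096 0.2222] mm [-209.9  274.3  -29.8] gap 0.997 F [ 2.6 -0.9  5.6] t 3.5
```

View pics/s1c.png

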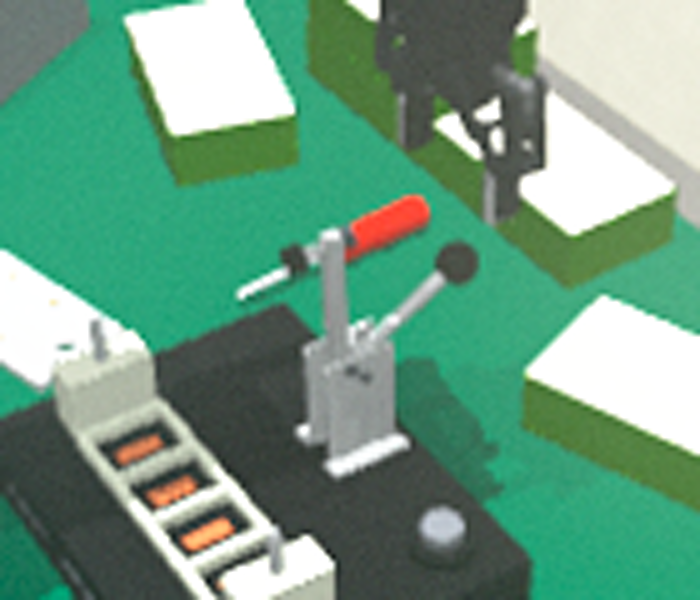

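The crop shows the arm upright and the knob at side pixel (291.6,172.6), so q is about 1.1: the clamp is fully open. On to the modules.

apply_moves:
  claw: [1,1,1,1,1]
  travel:
    - [0,0.02,-0.04]
    - [-0.03,0.06,-0.06]
    - [-0.07,0.1,-0.06]
    - [-0.1,0.14,-0.06]
    - [-0.131,0.171,-0.06]
  turn:
    - [0,0,-0.039]
    - [0,0,-0.078]
    - [0,0,-0.117]
    - [0,0,-0.156]
    - [0,0,-0.195]

```text
t: 3.92
tcp_pos: [0.5453, -0.1246, 0.262]
tool_rot: [0.957, 0.29, 0.001, 0.001]
force: [-0.1, -1.0, -0.2]
finger_gap: 1.0
gripper_force: 0.0
```

apply_moves:
  claw: [1,1,1,1,1]
  travel:
    - [-0.041,0.013,0]
    - [-0.082,0.027,0]
    - [-0.123,0.04,0]
    - [-0.164,0.054,0]
    - [-0.205,0.067,0]
  turn:
    - [0,0,-0.039]
    - [0,0,-0.078]
    - [0,0,-0.117]
    - [0,0,-0.156]
    - [0,0,-0.195]

```text
t: 4.33
tcp_pos: [0.4393, -0.2569, 0.2616]
tool_rot: [0.831, 0.556, 0.0, 0.0]
force: [0.6, -0.6, 0.3]
finger_gap: 0.999
gripper_force: 0.0
```

apply_moves:
  claw: [1,1,1,1,1]
  travel:
    - [0,0,0]
    - [0,0,0]
    - [0,0,0]
    - [0,0,0]
    - [0,0,0]
  turn:
    - [0,0,-0.039]
    - [0,0,-0.078]
    - [0,0,-0.117]
    - [0,0,-0.156]
    - [0,0,-0.195]

```text
t: 4.75
tcp_pos: [0.4402, -0.256, 0.2615]
tool_rot: [0.625, 0.781, 0.0, -0.0]
force: [0.6, 0.5, 0.1]
finger_gap: 1.001
gripper_force: 0.0
```

```bash
cat >> h.py <<'E'
def mods(s):
    """white module tops: centre (mm), long-axis angle (deg), by casting the outline onto z=40 mm"""
    W=world(s);h=cv2.cvtColor(s['pixels'],cv2.COLOR_RGB2HSV)
    m=((W[...,2]>.034)&(W[...,2]<.046)&(W[...,1]<-.12)).astype(np.uint8)
    m=cv2.morphologyEx(m,cv2.MORPH_OPEN,np.ones((3,3)))
    for c in cv2.findContours(m,cv2.RETR_EXTERNAL,cv2.CHAIN_APPROX_NONE)[0]:
        if cv2.contourArea(c)<80: continue
        k=np.zeros_like(m);cv2.drawContours(k,[c],-1,1,-1);v,u=np.nonzero(k)
        p=np.array([ray(s,*q[0],.04)[:2]*1000 for q in c],np.float32);r=cv2.minAreaRect(p)
        a=r[2] if r[1][0]>r[1][1] else r[2]+90
        print('px',round(u.mean()),round(v.mean()),'xy',np.round(r[0],1),'size',np.round(r[1],1),'long',round((a+90)%180-90,1),'sat',np.median(h[k>0][:,1]),'val',np.median(h[k>0][:,2]),'edge',u.min()==0 or v.max()==419)
E
python3 - <<'E'
from h import *
s=snap('wrist','w2');mods(s);go(.4403,-.2594,.1,104)
E
```

```text
px 352 344 xy [ 595.1 -462. ] size [43.4  9.8] long 12.7 sat 49.0 val 21.0 edge False
px 269 318 xy [ 474.7 -446.9] size [48.8 35.5] long 70.5 sat 100.0 val 157.0 edge False
px 535 301 xy [ 815. -343.] size [28.  13.5] long 80.9 sat 183.0 val 92.0 edge False
px 196 302 xy [ 372.3 -443.9] size [45.8 37.4] long 9.6 sat 115.0 val 164.0 edge False
px 312 264 xy [ 512.1 -357. ] size [45.3 35.3] long 12.6 sat 12.0 val 177.0 edge False
px 234 249 xy [ 409.3 -357.6] size [35.8 45.9] long -18.8 sat 11.0 val 178.0 edge False
px 152 226 xy [ 303.9 -349.9] size [36.5 46.7] long -65.0 sat 114.5 val 159.0 edge False
px 274 180 xy [ 439.2 -259.9] size [44.8 34.1] long 12.6 sat 14.0 val 156.0 edge False
px 556 146 xy [ 749.6 -146.1] size [ 8.  53.3] long -64.1 sat 159.0 val 68.0 edge False
travel [-0.0043 -0.001   0.2018] turn [ 0.     -0.0001 -0.0064] head 102.86 tcp [ 0.4403 -0.2559  0.2615] mm [ -3.5  -0.8 161.5] gap 1.0 F [ 0.4 -0.1 -0.5] t 4.8
```

View pics/w2.png

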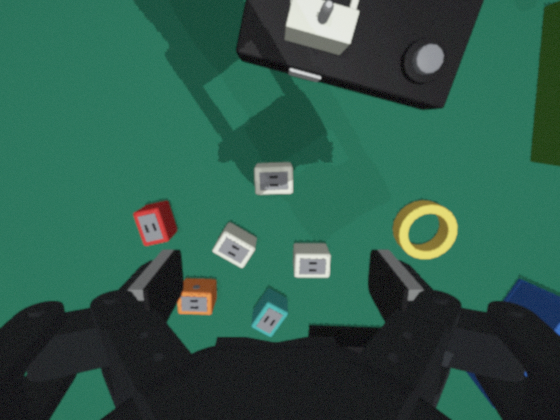

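The wrist view shows the white modules at (274,180), (312,262) and (235,247). All three have low saturation, while the look-alikes are coloured. I grip the first one at (439.2,-259.9).

apply_moves:
  claw: [1,1,1,1,1]
  travel:
    - [-0.0046,-0.0025,0.05]
    - [-0.0046,-0.0025,0.1]
    - [-0.0046,-0.0025,0.15]
    - [-0.0046,-0.0025,0.2]
    - [-0.0046,-0.0025,0.25]
  turn:
    - [0,0,0]
    - [0,0,0]
    - [0,0,0]
    - [0,0,0]
    - [0,0,0]
  newtons: 50

```text
t: 5.22
tcp_pos: [0.4395, -0.2601, 0.0603]
tool_rot: [0.628, 0.778, 0.0, 0.001]
force: [0.1, -0.2, -0.4]
finger_gap: 1.001
gripper_force: 0.0
```

apply_moves:
  claw: [1,1,-1,-1,-1]
  travel:
    - [0,0,0.04]
    - [0,0,0.064]
    - [0,0,0.064]
    - [0,0,0.064]
    - [0,0,0.064]
  turn:
    - [0,0,0]
    - [0,0,0]
    - [0,0,0]
    - [0,0,0]
    - [0,0,0]

```text
t: 5.63
tcp_pos: [0.44, -0.2606, 0.0114]
tool_rot: [0.628, 0.779, -0.0, 0.001]
force: [0.0, -0.5, 0.1]
finger_gap: 0.603
gripper_force: 0.0
```

apply_moves:
  claw: [-1,-1,-1,-1,-1]
  travel:
    - [0,0,0]
    - [0,0,-0.03]
    - [0,0,-0.08]
    - [0,0,-0.13]
    - [0,0,-0.19]
  turn:
    - [0,0,0]
    - [0,0,0]
    - [0,0,0]
    - [0,0,0]
    - [0,0,0]

```text
t: 6.05
tcp_pos: [0.4391, -0.2599, 0.1592]
tool_rot: [0.627, 0.779, -0.0, 0.001]
force: [0.8, -1.5, -1.3]
finger_gap: 0.534
gripper_force: 51.1
```

```bash
python3 - <<'E'
from h import *
for y in(-.069,-.023,.023,.069): print(fix(0,y))
go(*fix(0,-.069),.162,88.65);s=manip.sense();print(s['gripper_force'])
E
```

```text
[ 0.44927438 -0.05448085]
[ 0.45035813 -0.00849362]
[0.45144187 0.03749362]
[0.45252562 0.08348085]
travel [ 0.2482  0.067  -0.0037] turn [0.0003 0.0004 0.0757] head 102.28 tcp [ 0.4391 -0.2599  0.1592] mm [198.5  53.6  -3. ] gap 0.534 F [ 0.8 -1.5 -1.3] t 6.05
51.10624015331268
```

apply_moves:
  claw: [-1,-1,-1,-1,-1]
  travel:
    - [0.048,0.014,-0.03]
    - [0.098,0.027,-0.04]
    - [0.148,0.041,-0.04]
    - [0.198,0.054,-0.04]
    - [0.248,0.067,-0.04]
  turn:
    - [0,0,0.015]
    - [0,0,0.03]
    - [0,0,0.045]
    - [0,0,0.06]
    - [0,0,0.0757]

```text
t: 6.47
tcp_pos: [0.4494, -0.0575, 0.1907]
tool_rot: [0.717, 0.698, 0.001, 0.002]
force: [0.3, 0.3, -1.2]
finger_gap: 0.532
gripper_force: 51.3
```

```bash
cat >> h.py <<'E'
def stops(s):
    W=world(s);h=cv2.cvtColor(s['pixels'],cv2.COLOR_RGB2HSV)
    m=((W[...,2]>.09)&(W[...,2]<.106)&(h[...,1]<70)&(h[...,2]>90)&(abs(W[...,0]-.45)<.06)).astype(np.uint8)
    m=cv2.morphologyEx(m,cv2.MORPH_OPEN,np.ones((3,3)))
    for c in cv2.findContours(m,cv2.RETR_EXTERNAL,cv2.CHAIN_APPROX_NONE)[0]:
        if cv2.contourArea(c)<150: continue
        p=np.array([ray(s,*q[0],.098)[:2]*1000 for q in c],np.float32);print('stop px',c.mean((0,1)).round(),cv2.minAreaRect(p))
E
python3 - <<'E'
from h import *
s=snap('wrist','w3');np.savez('w3.npz',**s);stops(s);stops(snap('scene'))
go(*fix(0,-.069),.162,88.65)
print(fix(0,-.112),fix(0,.112))
E
```

```text
travel [-0.0017  0.0022  0.0349] turn [ 0.0002 -0.0005  0.0021] head 89.03 tcp [ 0.4475 -0.0531  0.1899] mm [-1.3  1.8 27.9] gap 0.531 F [ 0.2 -0.1 -0.5] t 6.5667
[ 0.44826131 -0.09746891] [0.45353869 0.12646891]
```

View pics/w3.png

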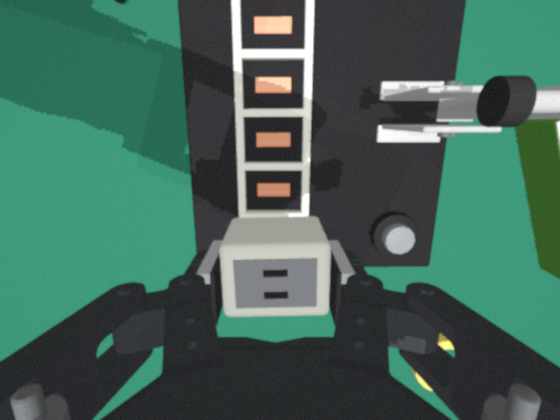

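The wrist view shows the module held squarely, with the nest pads at (274,190), (273,140), (272,85) and (272,25). I refine the nest positions from the white wall grid and the pads.

```bash
python3 - <<'E'
from h import *
s=dict(np.load('w3.npz'));h=cv2.cvtColor(s['pixels'],cv2.COLOR_RGB2HSV)
m=((h[...,0]<18)&(h[...,1]>90)&(h[...,2]>90)).astype(np.uint8)
n,l,st,ce=cv2.connectedComponentsWithStats(m)
for i in range(1,n):
    if st[i,4]>100: p=ray(s,*ce[i],.05)[:2]-FO; print('pad',ce[i].round(1),'fix mm',(p@FX*1000).round(1),(p@FY*1000).round(1))
m=((h[...,1]<60)&(h[...,2]>110)).astype(np.uint8)
for v in (30,75,130,190):
    u=np.nonzero(m[v,220:330])[0]+220; g=np.split(u,np.nonzero(np.diff(u)>3)[0]+1)
    print('row',v,[[((ray(s,e,v,.06)[:2]-FO)@FX*1000).round(1) for e in (k[0]-.5,k[-1]+.5)] for k in g])
k=m[:215,262:284].mean(1)>.5;v=np.nonzero(k)[0];g=np.split(v,np.nonzero(np.diff(v)>3)[0]+1)
print([[((ray(s,273,e,.06)[:2]-FO)@FY*1000).round(1) for e in (q[0]-.5,q[-1]+.5)] for q in g])
# module top of held module
W=world(s)
c=(W[240:300,240:320].reshape(-1,3));c=c[abs(c[:,2]-np.median(c[:,2]))<.006];print('held top',c.mean(0),c.min(0),c.max(0))
E
```

```text
pad [268.6  25.3] fix mm -3.7 69.0
pad [268.9  87.7] fix mm -3.9 20.6
pad [272.9 139.4] fix mm -0.6 -23.4
pad [273.4 189.5] fix mm -0.5 -69.6
row 30 [[np.float64(-34.0), np.float64(-25.2)], [np.float64(24.3), np.float64(33.1)]]
row 75 [[np.float64(-32.9), np.float64(-25.5)], [np.float64(24.1), np.float64(32.4)]]
row 130 [[np.float64(-32.9), np.float64(-25.1)], [np.float64(24.1), np.float64(31.9)]]
row 190 [[np.float64(-33.1), np.float64(-25.8)], [np.float64(24.2), np.float64(32.4)]]
[[np.float64(50.2), np.float64(41.3)], [np.float64(3.8), np.float64(-3.6)], [np.float64(-42.0), np.float64(-50.1)], [np.float64(-86.4), np.float64(-91.2)]]
held top [ 0.4517509  -0.05094648  0.22015801] [ 0.43495444 -0.06513589  0.2143998 ] [ 0.46819508 -0.03947145  0.22269073]
```

apply_moves:
  claw: [-1,-1,-1,-1,-1]
  travel:
    - [-0.0017,0.0016,0.03]
    - [-0.0017,0.0016,0.07]
    - [-0.0017,0.0016,0.1]
    - [-0.0017,0.0016,0.125]
    - [-0.0017,0.0016,0.125]
  turn:
    - [0,0,0.002]
    - [0,0,0.002]
    - [0,0,0.002]
    - [0,0,0.002]
    - [0,0,0.002]

```text
t: 6.98
tcp_pos: [0.449, -0.0603, 0.0867]
tool_rot: [0.718, 0.697, -0.001, -0.002]
force: [0.3, 0.9, -0.1]
finger_gap: 0.534
gripper_force: 51.2
```

```bash
python3 -c "
from h import *
go(*fix(-.0005,-.069),.0610,88.65)"
```

```text
travel [ 0.0073 -0.0004  0.0322] turn [-0.0012 -0.0004 -0.002 ] head 88.3 tcp [ 0.449  -0.0603  0.0867] mm [ 5.8 -0.3 25.7] gap 0.534 F [ 0.3  0.9 -0.1] t 6.9833
```

apply_moves:
  claw: [-1,-1,-1]
  travel:
    - [0,0,0]
    - [0,0,0]
    - [0,0,0]
  turn:
    - [0,0,0]
    - [0,0,0]
    - [0,0,0]

```text
t: 7.23
tcp_pos: [0.4516, -0.0611, 0.0898]
tool_rot: [0.717, 0.697, 0.001, 0.002]
force: [-0.4, -0.0, -0.9]
finger_gap: 0.529
gripper_force: 51.2
```

```bash
python3 -c "
from h import *
go(*fix(-.0005,-.069),.0610,88.65)"
```

```text
travel [ 0.0082 -0.0039  0.036 ] turn [ 0.0011  0.0004 -0.0019] head 88.31 tcp [ 0.4516 -0.0611  0.0898] mm [ 6.6 -3.2 28.8] gap 0.529 F [-0.4 -0.  -0.9] t 7.2333
```

apply_moves:
  claw: [-1,-1,-1,-1,-1]
  travel:
    - [0.0078,-0.002,0]
    - [0.0078,-0.002,0]
    - [0.0078,-0.002,0]
    - [0.0078,-0.002,0]
    - [0.0078,-0.002,0]
  turn:
    - [0,0,-0.002]
    - [0,0,-0.002]
    - [0,0,-0.002]
    - [0,0,-0.002]
    - [0,0,-0.002]

```text
t: 7.65
tcp_pos: [0.4492, -0.0541, 0.0884]
tool_rot: [0.715, 0.699, 0.0, 0.0]
force: [-0.4, 0.2, -0.3]
finger_gap: 0.532
gripper_force: 51.2
```

```bash
python3 -c "
from h import *
go(*fix(-.0005,-.069),.0610,88.65)
for i in range(3): snap('wrist');go(*fix(-.0005,-.069),.0610,88.65)"
```

```text
travel [-0.0005 -0.0005  0.0342] turn [0.0001 0.0001 0.0002] head 88.69 tcp [ 0.4492 -0.0541  0.0884] mm [-0.4 -0.4 27.4] gap 0.532 F [-0.4  0.2 -0.3] t 7.65
travel [-0.0004 -0.0005  0.0341] turn [0.0001 0.     0.0002] head 88.69 tcp [ 0.4491 -0.0542  0.0883] mm [-0.3 -0.4 27.3] gap 0.53 F [-0.2  0.3 -0.5] t 7.7
travel [-0.0004 -0.0004  0.034 ] turn [0.     0.     0.0002] head 88.69 tcp [ 0.4491 -0.0542  0.0882] mm [-0.3 -0.3 27.2] gap 0.529 F [-0.   0.7 -0.2] t 7.75
travel [-0.0004 -0.0003  0.0339] turn [-0.      0.      0.0002] head 88.68 tcp [ 0.4491 -0.0542  0.0882] mm [-0.3 -0.3 27.2] gap 0.529 F [-0.1 -0.1 -0.5] t 7.8
```

apply_moves:
  claw: [-1,-1,-1,-1,-1]
  travel:
    - [0,0,0.012]
    - [0,0,0.024]
    - [0,0,0.033]
    - [0,0,0.034]
    - [0,0,0.034]
  turn:
    - [0,0,0]
    - [0,0,0]
    - [0,0,0]
    - [0,0,0]
    - [0,0,0]

```text
t: 8.22
tcp_pos: [0.4491, -0.0542, 0.0611]
tool_rot: [0.715, 0.699, -0.0, 0.0]
force: [-0.4, 0.8, 2.9]
finger_gap: 0.531
gripper_force: 50.6
```

apply_moves:
  claw: [-1,-1,0.5,0.5,0.5]
  travel:
    - [0,0,0]
    - [0,0,0]
    - [0,0,0]
    - [0,0,0]
    - [0,0,0]
  turn:
    - [0,0,0]
    - [0,0,0]
    - [0,0,0]
    - [0,0,0]
    - [0,0,0]

```text
t: 8.63
tcp_pos: [0.449, -0.0541, 0.0608]
tool_rot: [0.715, 0.699, -0.0, -0.0]
force: [0.3, -0.4, -0.1]
finger_gap: 0.749
gripper_force: 0.0
```

apply_moves:
  claw: [0.5,0.5,0.5,0.5,0.5]
  travel:
    - [0,0,-0.02]
    - [0,0,-0.06]
    - [0,0,-0.11]
    - [0,0,-0.16]
    - [0,0,-0.2]
  turn:
    - [0,0,0]
    - [0,0,0]
    - [0,0,0]
    - [0,0,0]
    - [0,0,0]

```text
t: 9.05
tcp_pos: [0.4492, -0.0542, 0.2234]
tool_rot: [0.715, 0.699, 0.0, 0.001]
force: [0.3, -0.2, 0.6]
finger_gap: 0.748
gripper_force: 0.0
```

apply_moves:
  claw: [1,1,1,1,1]
  travel:
    - [-0.05,0,0]
    - [-0.1,0,0]
    - [-0.15,0,0]
    - [-0.2,0,0]
    - [-0.25,0,0]
  turn:
    - [0,0,0.014]
    - [0,0,0.028]
    - [0,0,0.042]
    - [0,0,0.055]
    - [0,0,0.055]

```text
t: 9.47
tcp_pos: [0.4439, -0.2556, 0.221]
tool_rot: [0.773, 0.634, 0.0, -0.0]
force: [0.7, -0.1, 0.3]
finger_gap: 1.0
gripper_force: 0.0
```

apply_moves:
  claw: [1,1,1,1,1]
  travel:
    - [-0.04,-0.01,0]
    - [-0.08,-0.025,0]
    - [-0.12,-0.036,0]
    - [-0.12,-0.036,0]
    - [-0.12,-0.036,0]
  turn:
    - [0,0,0.014]
    - [0,0,0.028]
    - [0,0,0.042]
    - [0,0,0.042]
    - [0,0,0.042]

```text
t: 9.88
tcp_pos: [0.3966, -0.344, 0.2206]
tool_rot: [0.814, 0.581, 0.0, -0.0]
force: [0.3, 0.2, -0.3]
finger_gap: 0.999
gripper_force: 0.0
```

```bash
python3 - <<'E'
from h import *
for i in range(3): s=snap('wrist')
mods(s); s=snap('scene')
W=world(s);m=(abs(W[...,2]-.09)<.006)&(abs(W[...,0]-.45)<.05)&(abs(W[...,1])<.09);p=W[m];print('placed',m.sum(),p.mean(0))
d=(p[:,:2]-FO)*1000
if m.sum(): print((d@FX).min(),(d@FX).max(),(d@FY).min(),(d@FY).max())
go(.4093,-.3576,.2,72)
E
```

```text
px 457 373 xy [ 538.4 -648.2] size [10.8 22.6] long -18.7 sat 18.0 val 43.0 edge False
px 551 315 xy [ 658.3 -599.4] size [22.4 13.5] long 5.9 sat 44.5 val 21.0 edge False
px 283 274 xy [ 372.1 -444.3] size [46.6 36.1] long 9.7 sat 116.0 val 175.0 edge False
px 368 246 xy [ 474.8 -447.2] size [46.3 35. ] long 71.2 sat 117.0 val 161.0 edge False
px 547 243 xy [ 665.6 -508.3] size [  9.3 104. ] long -79.5 sat 48.0 val 20.0 edge False
px 477 233 xy [ 591.3 -467.3] size [131.2  51.5] long 31.6 sat 39.0 val 22.0 edge False
px 197 218 xy [ 303.9 -351. ] size [35.8 45.3] long -65.0 sat 100.0 val 165.0 edge False
px 291 195 xy [ 409.4 -358.5] size [33.3 45.3] long -18.8 sat 11.0 val 170.0 edge False
px 383 164 xy [ 511.4 -357.8] size [46.4 35. ] long 11.9 sat 11.0 val 172.0 edge False
placed 173 [ 0.45226491 -0.05558112  0.09019539]
-23.997381735928744 30.46838145450491 -103.15842329585811 -50.822806183128876
travel [-0.0149  0.0202  0.0259] turn [-0.0002 -0.0003 -0.0037] head 71.33 tcp [ 0.3978 -0.3411  0.2208] mm [-12.   16.2  20.8] gap 1.0 F [-0.4 -0.9  0.3] t 10.0833
```

apply_moves:
  claw: [1,1,1,1,1]
  travel:
    - [-0.0157,0.0206,0.03]
    - [-0.0157,0.0206,0.08]
    - [-0.0157,0.0206,0.12]
    - [-0.0157,0.0206,0.16]
    - [-0.0157,0.0206,0.2]
  turn:
    - [0,0,0]
    - [0,0,0]
    - [0,0,0]
    - [0,0,0]
    - [0,0,0]

```text
t: 10.5
tcp_pos: [0.4099, -0.3585, 0.0599]
tool_rot: [0.812, 0.583, 0.0, 0.0]
force: [0.2, -0.3, 0.3]
finger_gap: 1.001
gripper_force: 0.0
```

apply_moves:
  claw: [1,1,-1,-1,-1]
  travel:
    - [0,0,0.04]
    - [0,0,0.063]
    - [0,0,0.063]
    - [0,0,0.063]
    - [0,0,0.063]
  turn:
    - [0,0,0]
    - [0,0,0]
    - [0,0,0]
    - [0,0,0]
    - [0,0,0]

```text
t: 10.92
tcp_pos: [0.4101, -0.3598, 0.0116]
tool_rot: [0.813, 0.583, 0.0, 0.001]
force: [0.2, -0.3, -0.1]
finger_gap: 0.604
gripper_force: 0.0
```

apply_moves:
  claw: [-1,-1,-1,-1,-1]
  travel:
    - [0,0,0]
    - [0,0,-0.03]
    - [0,0,-0.09]
    - [0,0,-0.15]
    - [0,0,-0.21]
  turn:
    - [0,0,0]
    - [0,0,0]
    - [0,0,0]
    - [0,0,0]
    - [0,0,0]

```text
t: 11.33
tcp_pos: [0.4091, -0.3596, 0.1628]
tool_rot: [0.813, 0.582, 0.0, 0.001]
force: [0.8, -0.9, 0.3]
finger_gap: 0.531
gripper_force: 52.3
```

```bash
python3 - <<'E'
from h import *
go(*fix(-.0005,.069),.185,88.65);print(manip.sense()['gripper_force'])
E
```

```text
travel [ 0.5417 -0.1273 -0.0285] turn [ 0.0004  0.0004 -0.0967] head 71.24 tcp [ 0.4091 -0.3596  0.1628] mm [ 433.3 -101.8  -22.8] gap 0.531 F [ 0.8 -0.9  0.3] t 11.3333
52.27795958518982
```

apply_moves:
  claw: [-1,-1,-1,-1,-1]
  travel:
    - [0.048,-0.011,-0.018]
    - [0.096,-0.022,-0.03]
    - [0.144,-0.034,-0.03]
    - [0.192,-0.045,-0.03]
    - [0.24,-0.056,-0.03]
  turn:
    - [0,0,0]
    - [0,0,0]
    - [0,0,0]
    - [0,0,0]
    - [0,0,0]

```text
t: 11.75
tcp_pos: [0.4287, -0.1622, 0.1859]
tool_rot: [0.813, 0.582, 0.001, 0.002]
force: [0.4, 0.6, 0.3]
finger_gap: 0.528
gripper_force: 52.4
```

apply_moves:
  claw: [-1,-1,-1,-1,-1]
  travel:
    - [0.048,-0.011,0]
    - [0.096,-0.022,0]
    - [0.144,-0.034,0]
    - [0.192,-0.045,0]
    - [0.24,-0.056,0]
  turn:
    - [0,0,0]
    - [0,0,0]
    - [0,0,0]
    - [0,0,0]
    - [0,0,0]

```text
t: 12.17
tcp_pos: [0.448, 0.0345, 0.1854]
tool_rot: [0.813, 0.582, 0.001, 0.001]
force: [0.2, -0.9, -0.3]
finger_gap: 0.531
gripper_force: 52.4
```

apply_moves:
  claw: [-1,-1,-1,-1,-1]
  travel:
    - [0.04,-0.01,0]
    - [0.0617,-0.0153,0]
    - [0.0617,-0.0153,0]
    - [0.0617,-0.0153,0]
    - [0.0617,-0.0153,0]
  turn:
    - [0,0,-0.033]
    - [0,0,-0.065]
    - [0,0,-0.0967]
    - [0,0,-0.0967]
    - [0,0,-0.0967]

```text
t: 12.58
tcp_pos: [0.4524, 0.0835, 0.1849]
tool_rot: [0.716, 0.698, 0.001, 0.001]
force: [0.1, -0.0, -0.4]
finger_gap: 0.53
gripper_force: 52.4
```

```bash
python3 - <<'E'
from h import *
for i in range(3): s=snap('wrist')
go(*fix(-.0005,.069),.0610,88.65)
E
```

```text
travel [ 0.0011 -0.0005  0.154 ] turn [ 0.0004  0.     -0.001 ] head 88.47 tcp [0.4523 0.0826 0.1842] mm [  0.9  -0.4 123.2] gap 0.524 F [0.2 0.6 0.3] t 12.7333
```

apply_moves:
  claw: [-1,-1,-1,-1,-1]
  travel:
    - [0.0011,-0.0005,0.03]
    - [0.0011,-0.0005,0.07]
    - [0.0011,-0.0005,0.1]
    - [0.0011,-0.0005,0.12]
    - [0.0011,-0.0005,0.12]
  turn:
    - [0,0,-0.001]
    - [0,0,-0.001]
    - [0,0,-0.001]
    - [0,0,-0.001]
    - [0,0,-0.001]

```text
t: 13.15
tcp_pos: [0.4499, 0.0833, 0.0851]
tool_rot: [0.715, 0.699, -0.002, -0.002]
force: [-0.1, -0.2, -0.3]
finger_gap: 0.531
gripper_force: 52.4
```

apply_moves:
  claw: [-1,-1,-1,-1,-1]
  travel:
    - [0,0,0]
    - [0,0,0.012]
    - [0,0,0.022]
    - [0,0,0.032]
    - [0,0,0.0335]
  turn:
    - [0,0,0]
    - [0,0,0]
    - [0,0,0]
    - [0,0,0]
    - [0,0,0]

```text
t: 13.57
tcp_pos: [0.4528, 0.0839, 0.0618]
tool_rot: [0.715, 0.7, 0.001, 0.001]
force: [-1.6, -1.1, 23.0]
finger_gap: 0.529
gripper_force: 55.9
```

```bash
python3 - <<'E'
from h import *
for i in range(2): s=snap('wrist')
go(*fix(-.0005,.069),.0610,88.65)
E
```

```text
travel [-0.0005 -0.0009  0.0011] turn [0.0008 0.0001 0.0008] head 88.79 tcp [0.4528 0.0839 0.0619] mm [-0.4 -0.7  0.9] gap 0.529 F [-1.  -0.6  6.4] t 13.6667
```

apply_moves:
  claw: [0.5,0.5,0.5,0.5,0.5]
  travel:
    - [0,0,-0.0005]
    - [0,0,-0.0005]
    - [0,0,-0.0005]
    - [0,0,-0.02]
    - [0,0,-0.06]
  turn:
    - [0,0,0]
    - [0,0,0]
    - [0,0,0]
    - [0,0,0]
    - [0,0,0]

```text
t: 14.08
tcp_pos: [0.4494, 0.0841, 0.1068]
tool_rot: [0.715, 0.7, -0.003, -0.003]
force: [0.2, -0.6, -0.3]
finger_gap: 0.747
gripper_force: 0.0
```

apply_moves:
  claw: [0.5,0.5,0.5,0.5,0.5]
  travel:
    - [0,0,-0.05]
    - [0,0,-0.1]
    - [0,0,-0.14]
    - [-0.04,0,-0.14]
    - [-0.08,0,-0.14]
  turn:
    - [0,0,0]
    - [0,0,0]
    - [0,0,0]
    - [0,0,0]
    - [0,0,0]

```text
t: 14.5
tcp_pos: [0.4518, 0.0204, 0.2233]
tool_rot: [0.713, 0.701, 0.002, 0.003]
force: [1.0, -0.2, -0.0]
finger_gap: 0.75
gripper_force: 0.0
```

apply_moves:
  claw: [1,1,1,1,1]
  travel:
    - [-0.05,0,0]
    - [-0.1,0,0]
    - [-0.15,0,0]
    - [-0.2,0,0]
    - [-0.25,0,0]
  turn:
    - [0,0,0]
    - [0,0,0]
    - [0,0,0]
    - [0,0,0]
    - [0,0,0]

```text
t: 14.92
tcp_pos: [0.4456, -0.1815, 0.2207]
tool_rot: [0.714, 0.7, 0.0, -0.0]
force: [1.7, 0.3, 0.3]
finger_gap: 1.0
gripper_force: 0.0
```

apply_moves:
  claw: [1,1,1,1,1]
  travel:
    - [-0.05,0.018,0]
    - [-0.1,0.036,0]
    - [-0.15,0.055,0]
    - [-0.2,0.075,0]
    - [-0.2,0.075,0]
  turn:
    - [0,0,-0.018]
    - [0,0,-0.036]
    - [0,0,-0.054]
    - [0,0,-0.072]
    - [0,0,-0.075]

```text
t: 15.33
tcp_pos: [0.5054, -0.3491, 0.2207]
tool_rot: [0.628, 0.778, -0.001, 0.004]
force: [0.2, -0.8, 0.3]
finger_gap: 0.998
gripper_force: 0.0
```

```bash
python3 - <<'E'
from h import *
for i in range(4): s=snap('wrist')
mods(s); s=snap('scene','sc2')
W=world(s);m=((abs(W[...,2]-.09)<.006)&(abs(W[...,0]-.45)<.05)&(abs(W[...,1]-.0145)<.1)).astype(np.uint8)
im=cv2.imread('pics/sc2.png')[150:270,130:390];cv2.imwrite('pics/sc2c.png',cv2.resize(im,None,fx=3,fy=3,interpolation=2))
go(.5114,-.3575,.0105,102)
E
```

```text
px 337 300 xy [ 602.9 -461. ] size [85.7  8.5] long 9.8 sat 42.0 val 22.0 edge False
px 233 269 xy [ 475.5 -447.4] size [48.2 34.2] long 70.9 sat 92.0 val 163.0 edge False
px 532 267 xy [ 808.5 -375.1] size [92.3 13.3] long 78.2 sat 182.0 val 94.0 edge False
px 142 247 xy [ 373.1 -444.5] size [47.8 35.6] long 10.3 sat 84.0 val 161.0 edge False
px 281 201 xy [ 512.2 -357.5] size [45.8 33.5] long 12.2 sat 11.0 val 166.0 edge False
px 87 154 xy [ 304.4 -350.6] size [37.  45.8] long -64.7 sat 118.0 val 160.0 edge False
travel [-0.0256  0.0069  0.2621] turn [-0.0004 -0.0008  0.0018] head 102.33 tcp [ 0.502  -0.3391  0.2202] mm [-20.5   5.5 209.7] gap 0.997 F [ 1.4  0.3 -0.1] t 15.5833
```

View pics/sc2c.png

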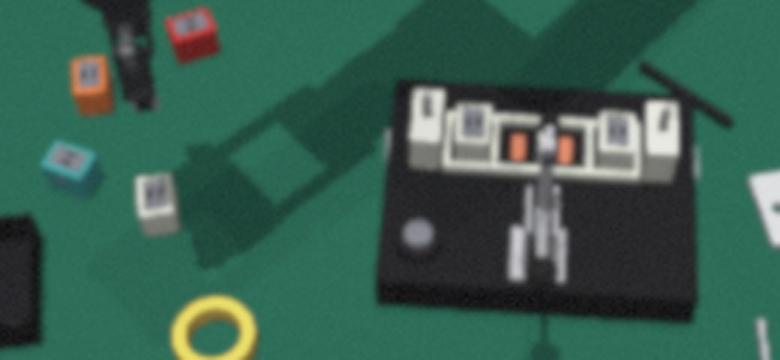

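The crop shows two modules home in the end nests, at (474,130) and (617,135) of the crop. The third white module is still at (155,200).

apply_moves:
  claw: [1,1,1,1,1]
  travel:
    - [-0.0256,0.0076,0.03]
    - [-0.0256,0.0076,0.08]
    - [-0.0256,0.0076,0.12]
    - [-0.0256,0.0076,0.16]
    - [-0.0256,0.0076,0.2]
  turn:
    - [0,0,0]
    - [0,0,0]
    - [0,0,0]
    - [0,0,0]
    - [0,0,0]

```text
t: 16.0
tcp_pos: [0.513, -0.3576, 0.06]
tool_rot: [0.627, 0.779, 0.0, -0.0]
force: [0.8, -0.1, 0.5]
finger_gap: 0.998
gripper_force: 0.0
```

apply_moves:
  claw: [1,1,-1,-1,-1]
  travel:
    - [0,0,0.04]
    - [0,0,0.062]
    - [0,0,0.062]
    - [0,0,0.062]
    - [0,0,0.062]
  turn:
    - [0,0,0]
    - [0,0,0]
    - [0,0,0]
    - [0,0,0]
    - [0,0,0]

```text
t: 16.42
tcp_pos: [0.5141, -0.3595, 0.0127]
tool_rot: [0.627, 0.779, -0.0, 0.001]
force: [1.0, -0.6, 0.6]
finger_gap: 0.603
gripper_force: 0.0
```

apply_moves:
  claw: [-1,-1,-1,-1,-1]
  travel:
    - [0,0,0]
    - [0,0,-0.03]
    - [0,0,-0.09]
    - [0,0,-0.15]
    - [0,0,-0.21]
  turn:
    - [0,0,0]
    - [0,0,0]
    - [0,0,0]
    - [0,0,0]
    - [0,0,0]

```text
t: 16.83
tcp_pos: [0.5133, -0.3596, 0.1635]
tool_rot: [0.627, 0.779, -0.0, 0.001]
force: [-0.2, -1.0, -1.3]
finger_gap: 0.528
gripper_force: 52.8
```

```bash
python3 - <<'E'
from h import *
snap('wrist')
go(*fix(-.0005,-.023),.185,88.65);print(manip.sense()['gripper_force'])
E
```

```text
travel [ 0.4512  0.0124 -0.0219] turn [0.0039 0.0047 0.0761] head 102.34 tcp [ 0.5175 -0.3634  0.1732] mm [361.    9.9 -17.5] gap 0.531 F [ 1.6 -1.6  4.7] t 16.8833
52.97012686729431
```

apply_moves:
  claw: [-1,-1,-1,-1,-1]
  travel:
    - [0.048,0.003,-0.0075]
    - [0.096,0.006,-0.0075]
    - [0.144,0.007,-0.0075]
    - [0.192,0.008,-0.0075]
    - [0.24,0.008,-0.0075]
  turn:
    - [0,0,0.02]
    - [0,0,0.04]
    - [0,0,0.06]
    - [0,0,0.0761]
    - [0,0,0.0761]

```text
t: 17.3
tcp_pos: [0.4785, -0.1694, 0.168]
tool_rot: [0.716, 0.698, 0.001, 0.002]
force: [0.3, 0.6, -0.6]
finger_gap: 0.531
gripper_force: 52.9
```

apply_moves:
  claw: [-1,-1,-1,-1,-1]
  travel:
    - [0.05,-0.01,0]
    - [0.1,-0.02,0]
    - [0.15,-0.03,0]
    - [0.19,-0.039,0]
    - [0.19,-0.039,0]
  turn:
    - [0,0,0]
    - [0,0,0]
    - [0,0,0]
    - [0,0,0]
    - [0,0,0]

```text
t: 17.72
tcp_pos: [0.4477, -0.0126, 0.1674]
tool_rot: [0.714, 0.7, 0.0, -0.001]
force: [0.0, -0.6, -0.9]
finger_gap: 0.532
gripper_force: 52.9
```

```bash
python3 - <<'E'
from h import *
for i in range(5): s=snap('wrist')
p=fix(-.0005,-.023);go(p[0],p[1]-.0015,.061,88.65)
E
```

```text
travel [ 0.0118 -0.0038  0.1324] turn [ 0.0009  0.0003 -0.0006] head 88.54 tcp [ 0.4523 -0.0193  0.167 ] mm [  9.4  -3.  106. ] gap 0.529 F [ 0.1 -0.2 -0.5] t 17.9667
```

apply_moves:
  claw: [-1,-1,-1,-1,-1]
  travel:
    - [0.01,-0.0015,0.03]
    - [0.01,-0.0015,0.06]
    - [0.01,-0.0015,0.085]
    - [0.01,-0.0015,0.09]
    - [0.01,-0.0015,0.09]
  turn:
    - [0,0,0]
    - [0,0,0]
    - [0,0,0]
    - [0,0,0]
    - [0,0,0]

```text
t: 18.38
tcp_pos: [0.4498, -0.0111, 0.0932]
tool_rot: [0.716, 0.698, -0.001, -0.001]
force: [0.2, -0.5, -0.7]
finger_gap: 0.531
gripper_force: 52.9
```

apply_moves:
  claw: [-1,-1,-1,-1,-1]
  travel:
    - [0,0,0]
    - [0,0,0]
    - [0,0,0]
    - [0,0,0]
    - [0,0,0]
  turn:
    - [0,0,0]
    - [0,0,0]
    - [0,0,0]
    - [0,0,0]
    - [0,0,0]

```text
t: 18.8
tcp_pos: [0.4505, -0.0102, 0.0949]
tool_rot: [0.716, 0.699, 0.0, 0.001]
force: [0.2, 0.0, -1.7]
finger_gap: 0.528
gripper_force: 52.9
```

```bash
python3 - <<'E'
from h import *
for i in range(3):
  s=snap('wrist')
  p=fix(-.0005,-.023);go(p[0],p[1]-.0015,.061,88.65)
E
```

```text
travel [ 0.0002 -0.0007  0.0422] turn [ 0.0004  0.0001 -0.0002] head 88.62 tcp [ 0.4504 -0.0101  0.0948] mm [ 0.1 -0.6 33.8] gap 0.524 F [-1.1  0.8 -0.8] t 18.85
travel [ 0.0001 -0.0006  0.042 ] turn [ 0.0003  0.0001 -0.0002] head 88.62 tcp [ 0.4503 -0.0101  0.0946] mm [ 0.1 -0.5 33.6] gap 0.533 F [ 0.5  0.3 -1.4] t 18.9
travel [ 0.     -0.0004  0.0419] turn [ 0.0002  0.     -0.0002] head 88.62 tcp [ 0.4502 -0.01    0.0945] mm [ 0.  -0.3 33.5] gap 0.533 F [ 0.  -0.  -1.3] t 18.95
```

apply_moves:
  claw: [-1,-1,-1,-1,-1]
  travel:
    - [0,0,0.012]
    - [0,0,0.024]
    - [0,0,0.034]
    - [0,0,0.0405]
    - [0,0,0.0405]
  turn:
    - [0,0,0]
    - [0,0,0]
    - [0,0,0]
    - [0,0,0]
    - [0,0,0]

```text
t: 19.37
tcp_pos: [0.4499, -0.0099, 0.063]
tool_rot: [0.716, 0.699, 0.0, 0.0]
force: [-2.2, 1.0, 15.3]
finger_gap: 0.532
gripper_force: 55.4
```

apply_moves:
  claw: [-1,-1,0.5,0.5,0.5]
  travel:
    - [0,0,0]
    - [0,0,0]
    - [0,0,0]
    - [0,0,0]
    - [0,0,0]
  turn:
    - [0,0,0]
    - [0,0,0]
    - [0,0,0]
    - [0,0,0]
    - [0,0,0]

```text
t: 19.78
tcp_pos: [0.4501, -0.01, 0.0617]
tool_rot: [0.716, 0.699, 0.0, 0.0]
force: [-0.3, -0.2, -0.0]
finger_gap: 0.752
gripper_force: 0.0
```

apply_moves:
  claw: [0.5,0.5,0.5,0.5,0.5]
  travel:
    - [0,0,-0.02]
    - [0,0,-0.07]
    - [0,0,-0.12]
    - [0,0,-0.17]
    - [0,0,-0.22]
  turn:
    - [0,0,0]
    - [0,0,0]
    - [0,0,0]
    - [0,0,0]
    - [0,0,0]

```text
t: 20.2
tcp_pos: [0.4494, -0.0099, 0.2392]
tool_rot: [0.716, 0.698, -0.0, -0.001]
force: [1.4, -0.3, -0.1]
finger_gap: 0.749
gripper_force: 0.0
```

```bash
python3 - <<'E'
from h import *
go(.46,.362,.25,88.65-15)
E
```

```text
travel [ 0.465   0.002  -0.0133] turn [-0.0005 -0.0001  0.0831] head 88.61 tcp [ 0.4494 -0.0099  0.2392] mm [372.    1.6 -10.6] gap 0.749 F [ 1.4 -0.3 -0.1] t 20.2
```

apply_moves:
  claw: [1,1,1,1,1]
  travel:
    - [0.048,0,-0.013]
    - [0.096,0,-0.013]
    - [0.144,0,-0.013]
    - [0.192,0,-0.013]
    - [0.24,0,-0.013]
  turn:
    - [0,0,0]
    - [0,0,0]
    - [0,0,0]
    - [0,0,0]
    - [0,0,0]
  newtons: 100

```text
t: 20.62
tcp_pos: [0.4543, 0.1835, 0.2481]
tool_rot: [0.716, 0.698, -0.0, -0.0]
force: [1.4, -0.4, 0.4]
finger_gap: 1.001
gripper_force: 0.0
```

apply_moves:
  claw: [1,1,1,1,1]
  travel:
    - [0.048,0,0]
    - [0.096,0,0]
    - [0.144,0,0]
    - [0.192,0,0]
    - [0.225,0,0]
  turn:
    - [0,0,-0.03]
    - [0,0,-0.06]
    - [0,0,-0.083]
    - [0,0,-0.083]
    - [0,0,-0.083]

```text
t: 21.03
tcp_pos: [0.4585, 0.3651, 0.2476]
tool_rot: [0.618, 0.786, 0.0, -0.0]
force: [0.1, 0.5, 0.1]
finger_gap: 0.999
gripper_force: 0.0
```

apply_moves:
  claw: [1,1,1,1,1]
  travel:
    - [0,0,0]
    - [0,0,0]
    - [0,0,0]
    - [0,0,0]
    - [0,0,0]
  turn:
    - [0,0,0]
    - [0,0,0]
    - [0,0,0]
    - [0,0,0]
    - [0,0,0]

```text
t: 21.45
tcp_pos: [0.4591, 0.3604, 0.2481]
tool_rot: [0.619, 0.785, -0.0, -0.0]
force: [0.6, 0.3, -0.9]
finger_gap: 1.0
gripper_force: 0.0
```

```bash
python3 - <<'E'
from h import *
for i in range(3):s=snap('wrist','w5')
np.savez('w5.npz',**s)
W=world(s);h=cv2.cvtColor(s['pixels'],cv2.COLOR_RGB2HSV)
m=((W[...,2]>.001)&(W[...,2]<.016)&(h[...,1]<60)&(h[...,2]>90)).astype(np.uint8)
c=max(cv2.findContours(m,cv2.RETR_EXTERNAL,cv2.CHAIN_APPROX_NONE)[0],key=cv2.contourArea)
p=np.array([ray(s,*q[0],.008)[:2]*1000 for q in c],np.float32);print('plate',c.mean((0,1)),cv2.minAreaRect(p))
m=((W[...,2]>.042)&(W[...,2]<.058)&(abs(W[...,1]-.36)<.08)&(abs(W[...,0]-.455)<.07)&(h[...,2]<90)).astype(np.uint8)
c=max(cv2.findContours(m,cv2.RETR_EXTERNAL,cv2.CHAIN_APPROX_NONE)[0],key=cv2.contourArea)
p=np.array([ray(s,*q[0],.05)[:2]*1000 for q in c],np.float32);print('grip',c.mean((0,1)),cv2.minAreaRect(p))
go(.4535,.3598,.013,103.5)
E
```

```text
plate [271.32656827 162.73616236] ((454.4118347167969, 360.07763671875), (82.2560806274414, 261.6407775878906), 13.309971809387207)
grip [270.875      178.18269231] ((453.9349365234375, 360.9958801269531), (14.589594841003418, 47.808746337890625), 13.513916969299316)
travel [ 0.0004 -0.0074  0.2942] turn [-0.      0.     -0.0002] head 103.47 tcp [0.4593 0.3609 0.2483] mm [  0.3  -5.9 235.3] gap 1.001 F [-0.3 -0.5  0.7] t 21.6
```

View pics/w5.png

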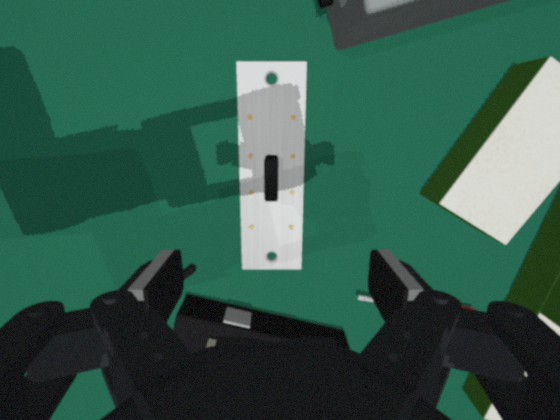

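The wrist view shows the plate at (271,163), its grip at (271,178) and both holes at (271,78) and (271,256). The heading already matches, so I grip it.

apply_moves:
  claw: [1,1,1,1,1]
  travel:
    - [0.0007,-0.0061,0.04]
    - [0.0007,-0.0061,0.09]
    - [0.0007,-0.0061,0.14]
    - [0.0007,-0.0061,0.18]
    - [0.0007,-0.0061,0.22]
  turn:
    - [0,0,0]
    - [0,0,0]
    - [0,0,0]
    - [0,0,0]
    - [0,0,0]

```text
t: 22.02
tcp_pos: [0.4542, 0.3606, 0.0708]
tool_rot: [0.619, 0.785, 0.0, 0.0]
force: [0.8, -0.3, -1.2]
finger_gap: 1.001
gripper_force: 0.0
```

apply_moves:
  claw: [1,1,1,1,1]
  travel:
    - [0,0,0.03]
    - [0,0,0.06]
    - [0,0,0.0735]
    - [0,0,0.0735]
    - [0,0,0.0735]
  turn:
    - [0,0,0]
    - [0,0,0]
    - [0,0,0]
    - [0,0,0]
    - [0,0,0]

```text
t: 22.43
tcp_pos: [0.4545, 0.3611, 0.0135]
tool_rot: [0.619, 0.785, -0.0, -0.0]
force: [0.0, -0.1, 0.5]
finger_gap: 0.999
gripper_force: 0.0
```

apply_moves:
  claw: [-1,-1,-1,-1,-1]
  travel:
    - [0,0,0]
    - [0,0,0]
    - [0,0,0]
    - [0,0,0]
    - [0,0,0]
  turn:
    - [0,0,0]
    - [0,0,0]
    - [0,0,0]
    - [0,0,0]
    - [0,0,0]

```text
t: 22.85
tcp_pos: [0.4546, 0.3615, 0.0142]
tool_rot: [0.619, 0.786, 0.001, 0.0]
force: [-0.0, 0.6, 0.1]
finger_gap: 0.301
gripper_force: 0.0
```

apply_moves:
  claw: [-1,-1,-1,-1,-1]
  travel:
    - [0,0,0]
    - [0,0,0]
    - [0,0,0]
    - [0,0,0]
    - [0,0,0]
  turn:
    - [0,0,0]
    - [0,0,0]
    - [0,0,0]
    - [0,0,0]
    - [0,0,0]

```text
t: 23.27
tcp_pos: [0.4543, 0.3614, 0.0142]
tool_rot: [0.619, 0.786, 0.0, 0.0]
force: [-2.0, -0.2, 5.4]
finger_gap: 0.173
gripper_force: 98.7
```

```bash
python3 - <<'E'
from h import *
go(*fix(0,0),.16,88.65);print(manip.sense()['gripper_force'])
E
```

```text
travel [-0.4206 -0.1056 -0.1824] turn [ 0.0002 -0.0001  0.0828] head 103.55 tcp [0.4543 0.3614 0.0142] mm [-336.4  -84.5 -145.9] gap 0.173 F [-2.  -0.2  5.4] t 23.2667
98.67852330207825
```

apply_moves:
  claw: [-1,-1,-1,-1,-1]
  travel:
    - [0,0,-0.015]
    - [0,0,-0.06]
    - [0,0,-0.11]
    - [0,0,-0.16]
    - [0,0,-0.21]
  turn:
    - [0,0,0]
    - [0,0,0]
    - [0,0,0]
    - [0,0,0]
    - [0,0,0]

```text
t: 23.68
tcp_pos: [0.4528, 0.3605, 0.1824]
tool_rot: [0.619, 0.786, -0.002, -0.001]
force: [1.9, 0.5, -4.8]
finger_gap: 0.173
gripper_force: 98.6
```

apply_moves:
  claw: [-1,-1,-1,-1,-1]
  travel:
    - [-0.03,-0.007,0]
    - [-0.07,-0.017,0]
    - [-0.115,-0.029,0]
    - [-0.16,-0.04,0]
    - [-0.2,-0.05,0]
  turn:
    - [0,0,0.016]
    - [0,0,0.033]
    - [0,0,0.05]
    - [0,0,0.066]
    - [0,0,0.0828]

```text
t: 24.1
tcp_pos: [0.4511, 0.1944, 0.1813]
tool_rot: [0.716, 0.698, -0.001, -0.0]
force: [1.2, 0.5, -4.6]
finger_gap: 0.174
gripper_force: 98.6
```

apply_moves:
  claw: [-1,-1,-1,-1,-1]
  travel:
    - [-0.04,0.001,0]
    - [-0.08,0.002,0]
    - [-0.12,0.003,0]
    - [-0.16,0.003,0]
    - [-0.19,0.003,0]
  turn:
    - [0,0,0]
    - [0,0,0]
    - [0,0,0]
    - [0,0,0]
    - [0,0,0]

```text
t: 24.52
tcp_pos: [0.4505, 0.0422, 0.1813]
tool_rot: [0.716, 0.698, -0.001, -0.0]
force: [0.2, -0.3, -4.7]
finger_gap: 0.173
gripper_force: 98.6
```

apply_moves:
  claw: [-1,-1,-1,-1,-1]
  travel:
    - [-0.018,0,0]
    - [-0.03,0,0]
    - [-0.0375,0,0]
    - [-0.0375,0,0]
    - [-0.0375,0,0]
  turn:
    - [0,0,0]
    - [0,0,0]
    - [0,0,0]
    - [0,0,0]
    - [0,0,0]

```text
t: 24.93
tcp_pos: [0.4506, 0.0148, 0.1813]
tool_rot: [0.715, 0.699, 0.0, -0.0]
force: [0.4, 0.0, -4.4]
finger_gap: 0.174
gripper_force: 98.6
```

apply_moves:
  claw: [-1,-1,-1,-1,-1]
  travel:
    - [0,0,0]
    - [0,0,0]
    - [0,0,0]
    - [0,0,0]
    - [0,0,0]
  turn:
    - [0,0,0]
    - [0,0,0]
    - [0,0,0]
    - [0,0,0]
    - [0,0,0]

```text
t: 25.35
tcp_pos: [0.4508, 0.0147, 0.1814]
tool_rot: [0.715, 0.699, -0.0, -0.0]
force: [0.0, -0.4, -5.0]
finger_gap: 0.176
gripper_force: 98.6
```

```bash
python3 - <<'E'
from h import *
for i in range(2): s=snap('wrist','w6')
np.savez('w6.npz',**s);np.savez('sc6.npz',**snap('scene','sc6'))
go(*fix(0,0),.16,88.65);print(manip.sense()['gripper_force'])
E
```

```text
travel [0.0001 0.     0.0267] turn [-0.     -0.      0.0001] head 88.66 tcp [0.4509 0.0144 0.1814] mm [ 0.1  0.  21.4] gap 0.173 F [-0.  -0.2 -5.7] t 25.5
98.55287790298462
```

View pics/w6.png

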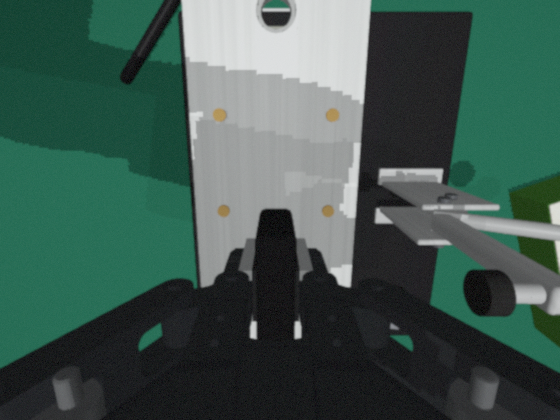

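The wrist view shows the plate held square, with its +y hole at (276,12). I compare the hole with the pins.

```bash
python3 - <<'E'
from h import *
s=dict(np.load('w6.npz'));g=cv2.cvtColor(s['pixels'],cv2.COLOR_RGB2GRAY).astype(int);z=.1814-.0142+.008
f=lambda u,v,z:(((ray(s,u,v,z)[:2]-FO)@FX*1000).round(1),((ray(s,u,v,z)[:2]-FO)@FY*1000).round(1))
for v in (60,130,200):
    d=np.abs(np.diff(g[v]));
    l=150+np.argmax(d[150:215]);r=330+np.argmax(d[330:390]);print('edges',v,l+.5,r+.5,f(l+.5,v,z),f(r+.5,v,z))
print(g[0:32:2,258:296:2])
for p in((257,12),(295,12),(276,31),(276,12)):print(p,f(*p,z))
s=dict(np.load('sc6.npz'));W=world(s);h=cv2.cvtColor(s['pixels'],cv2.COLOR_RGB2HSV)
m=((W[...,2]>z-.008)&(W[...,2]<z+.008)&(h[...,1]<70)&(h[...,2]>80)&(abs(W[...,0]-.45)<.06)&(abs(W[...,1])<.17)).astype(np.uint8)
p=[ray(s,u,v,z)[:2]*1000 for v,u in np.argwhere(m)];print('scene plate',cv2.minAreaRect(np.array(p,np.float32)))
E
```

```text
edges 60 184.5 366.5 (np.float64(-40.3), np.float64(91.6)) (np.float64(41.2), np.float64(91.6))
edges 130 189.5 361.5 (np.float64(-40.2), np.float64(61.1)) (np.float64(41.2), np.float64(61.1))
edges 200 194.5 356.5 (np.float64(-40.1), np.float64(26.9)) (np.float64(41.1), np.float64(26.9))
[[170 183 178 139  93  96  98  92  87  88  89  91  98  96 101 152 181 180
  194]
 [163 181 166 110  92  89  88  87  87  86  87  89  88  95  95 122 172 178
  187]
 [159 180 144  96  86  87  85  87  87  90  87  88  84  87  93 101 155 179
  176]
 [178 174 114  93  91  93  92  89  88  91  93  92  89  90  90  96 135 177
  172]
 [181 168 132 165 166 165 165 165 164 165 165 166 166 165 163 157 129 175
  171]
 [181 161 148 190 189 190 191 190 188 187 188 187 189 189 187 184 130 171
  170]
 [182 155  71  72  70  72  68  69  72  72  69  70  71  70  72  69  90 172
  174]
 [181 162  59  44  44  40  38  41  37  46  37  38  37  40  35  40  89 173
  175]
 [165 170  75  43  39  37  41  46  41  41  46  40  45  43  43  45 114 177
  181]
 [171 181 116  46  37  44  43  39  42  40  44  42  41  42  36  55 145 182
  192]
 [192 184 161  57  38  42  38  41  40  44  36  39  38  45  39  86 174 185
  206]
 [211 187 182 112  45  40  45  41  44  39  46  41  45  40  53 140 183 192
  217]
 [219 204 183 167  98  48  47  44  48  46  48  47  46  61 117 177 187 211
  221]
 [221 217 186 183 171 139 123 122 121 121 122 122 129 152 176 186 208 219
  220]
 [221 221 218 204 186 181 179 172 163 162 168 177 182 182 186 207 221 220
  221]
 [221 220 221 219 207 193 184 183 178 180 181 186 181 189 211 220 222 221
  222]]
(257, 12) (np.float64(-7.5), np.float64(110.7))
(295, 12) (np.float64(8.9), np.float64(110.7))
(276, 31) (np.float64(0.7), np.float64(103.3))
(276, 12) (np.float64(0.7), np.float64(110.7))
scene plate ((453.4272155761719, 13.551345825195312), (259.6547546386719, 85.5113525390625), 88.71534729003906)
```

apply_moves:
  claw: [-1,-1,-1,-1,-1]
  travel:
    - [0.0014,-0.0008,0.01]
    - [0.0014,-0.0008,0.02]
    - [0.0014,-0.0008,0.03]
    - [0.0014,-0.0008,0.04]
    - [0.0014,-0.0008,0.04]
  turn:
    - [0,0,0]
    - [0,0,0]
    - [0,0,0]
    - [0,0,0]
    - [0,0,0]

```text
t: 25.92
tcp_pos: [0.4489, 0.0157, 0.1474]
tool_rot: [0.715, 0.699, -0.001, -0.002]
force: [0.3, -0.6, -5.4]
finger_gap: 0.173
gripper_force: 98.3
```

apply_moves:
  claw: [-1,-1,-1,-1,-1]
  travel:
    - [0,0,0]
    - [0,0,0.004]
    - [0,0,0.008]
    - [0,0,0.012]
    - [0,0,0.012]
  turn:
    - [0,0,0]
    - [0,0,0]
    - [0,0,0]
    - [0,0,0]
    - [0,0,0]

```text
t: 26.33
tcp_pos: [0.45, 0.0155, 0.1393]
tool_rot: [0.715, 0.699, -0.0, -0.0]
force: [-0.0, 0.8, -5.4]
finger_gap: 0.174
gripper_force: 98.5
```

```bash
python3 - <<'E'
from h import *
go(*fix(-.0006,.0011),.112,88.65);s=manip.sense();print(s['ft_torque'].round(2),s['tool_rot'])
E
```

```text
travel [0.0002 0.0004 0.0342] turn [-0.0003 -0.     -0.    ] head 88.65 tcp [0.45   0.0155 0.1393] mm [ 0.1  0.4 27.3] gap 0.174 F [-0.   0.8 -5.4] t 26.3333
[ 0.02 -0.02  0.02] [ 7.15410133e-01  6.98704635e-01 -2.31761865e-04 -3.49112730e-04]
```

No contact force, and the underside is 7 mm below the pin tips, so the pins are in the holes. I keep lowering gently.

apply_moves:
  claw: [-1,-1,-1,-1,-1]
  travel:
    - [0,0,0.005]
    - [0,0,0.01]
    - [0,0,0.015]
    - [0,0,0.02]
    - [0,0,0.02]
  turn:
    - [0,0,0]
    - [0,0,0]
    - [0,0,0]
    - [0,0,0]
    - [0,0,0]

```text
t: 26.75
tcp_pos: [0.4497, 0.0155, 0.123]
tool_rot: [0.715, 0.699, -0.001, -0.001]
force: [0.4, 0.6, -4.2]
finger_gap: 0.172
gripper_force: 98.6
```

```bash
python3 - <<'E'
from h import *
snap('wrist')
go(*fix(-.0006,.0011),.112,88.65);s=manip.sense();print(s['ft_torque'].round(2),s['tool_rot'])
E
```

```text
travel [0.0001 0.0006 0.0141] turn [-0.0004 -0.0001 -0.    ] head 88.65 tcp [0.4499 0.0155 0.1233] mm [ 0.1  0.5 11.3] gap 0.175 F [-0.8 -0.3 -4.6] t 26.8
[0.   0.03 0.01] [ 7.15405487e-01  6.98709178e-01 -3.79527715e-04 -5.74886324e-04]
```

apply_moves:
  claw: [-1,-1,-1,-1,-1]
  travel:
    - [0,0,0.005]
    - [0,0,0.01]
    - [0,0,0.0125]
    - [0,0,0.0138]
    - [0,0,0.0138]
  turn:
    - [0,0,0]
    - [0,0,0]
    - [0,0,0]
    - [0,0,0]
    - [0,0,0]

```text
t: 27.22
tcp_pos: [0.4501, 0.0155, 0.1124]
tool_rot: [0.715, 0.699, -0.0, -0.0]
force: [-1.5, 0.1, -5.7]
finger_gap: 0.174
gripper_force: 98.6
```

```bash
python3 - <<'E'
from h import *
snap('wrist')
go(*fix(-.0006,.0011),.112,88.65);s=manip.sense();print(s['ft_torque'].round(2),s['tool_rot'])
E
```

```text
travel [0.0002 0.0001 0.0007] turn [-0.0001 -0.     -0.    ] head 88.65 tcp [0.4502 0.0155 0.1126] mm [0.2 0.1 0.6] gap 0.173 F [ 0.1 -0.  -5.5] t 27.2667
[-0.02 -0.01  0.03] [ 7.15395241e-01  6.98719986e-01 -9.82485780e-05 -1.42696962e-04]
```

Not yet touching, so I go a little further, then release.

apply_moves:
  claw: [-1,-1,-1,-1,-1]
  travel:
    - [0,0,0.0008]
    - [0,0,0.0016]
    - [0,0,0.0022]
    - [0,0,0.0022]
    - [0,0,0.0022]
  turn:
    - [0,0,0]
    - [0,0,0]
    - [0,0,0]
    - [0,0,0]
    - [0,0,0]

```text
t: 27.68
tcp_pos: [0.4505, 0.0154, 0.1122]
tool_rot: [0.715, 0.699, 0.0, 0.0]
force: [-0.4, -0.1, 5.8]
finger_gap: 0.177
gripper_force: 100.3
```

apply_moves:
  claw: [-0.3,-0.3,-0.3,-0.3,-0.3]
  travel:
    - [0,0,0]
    - [0,0,0]
    - [0,0,0]
    - [0,0,0]
    - [0,0,0]
  turn:
    - [0,0,0]
    - [0,0,0]
    - [0,0,0]
    - [0,0,0]
    - [0,0,0]

```text
t: 28.1
tcp_pos: [0.4505, 0.0154, 0.111]
tool_rot: [0.715, 0.699, 0.0, 0.0]
force: [0.5, 1.1, 0.3]
finger_gap: 0.351
gripper_force: 0.0
```

apply_moves:
  claw: [-0.3,-0.3,-0.3,-0.3,-0.3]
  travel:
    - [0,0,-0.02]
    - [0,0,-0.07]
    - [0,0,-0.12]
    - [0,0,-0.16]
    - [0,0,-0.19]
  turn:
    - [0,0,0]
    - [0,0,0]
    - [0,0,0]
    - [0,0,0]
    - [0,0,0]

```text
t: 28.52
tcp_pos: [0.4511, 0.0153, 0.2659]
tool_rot: [0.715, 0.699, 0.001, 0.002]
force: [0.6, 0.8, 0.4]
finger_gap: 0.347
gripper_force: 0.0
```

```bash
python3 - <<'E'
from h import *
snap('wrist')
s=snap('side','s2');W=world(s);h=cv2.cvtColor(s['pixels'],cv2.COLOR_RGB2HSV)
m=(h[...,1]<60)&(h[...,2]>120)&(W[...,2]>.08)&(W[...,2]<.13)&(abs(W[...,0]-.45)<.06)&(abs(W[...,1]-.015)<.14)
A=W[m];c=np.linalg.lstsq(np.c_[A[:,:2]-A[:,:2].mean(0),np.ones(len(A))],A[:,2],rcond=None)[0];print('plate plane',c,A[:,2].std(),m.sum())
im=cv2.imread('pics/s2.png')[120:280,180:340];cv2.imwrite('pics/s2c.png',cv2.resize(im,None,fx=3.75,fy=3.75,interpolation=2))
go(.52,.0100,.26,88.65)
E
```

```text
plate plane [0.00560197 0.01220861 0.10489831] 0.004748834433103687 1543
travel [-0.0042  0.0836  0.0097] turn [0.0032 0.0006 0.    ] head 88.66 tcp [0.4531 0.0149 0.267 ] mm [-3.4 66.9  7.7] gap 0.354 F [0.7 0.3 0.9] t 28.6167
```

View pics/s2c.png

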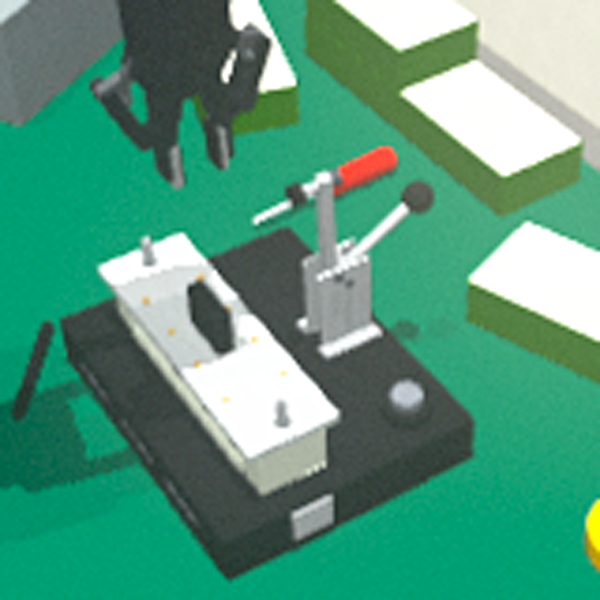

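The crop shows the plate flat on both stops with both pins through, at (148,250) and (281,410), and the clamp still open. I check the placing with the modules hidden beneath, then close the clamp.

apply_moves:
  claw: [1,1,1,1,1]
  travel:
    - [0,0.0,-0.02]
    - [0,0.03,-0.025]
    - [0,0.06,-0.025]
    - [0,0.09,-0.025]
    - [0,0.12,-0.025]
  turn:
    - [0,0,0.039]
    - [0,0,0.078]
    - [0,0,0.117]
    - [0,0,0.156]
    - [0,0,0.195]
  newtons: 30

```text
t: 29.03
tcp_pos: [0.5465, 0.0133, 0.2817]
tool_rot: [0.894, 0.448, -0.001, -0.001]
force: [-0.3, -0.2, 0.9]
finger_gap: 0.994
gripper_force: 0.0
```

apply_moves:
  claw: [1,1,1,1,1]
  travel:
    - [0.015,0.022,0]
    - [0.03,0.044,0]
    - [0.045,0.066,0]
    - [0.06,0.087,0]
    - [0.075,0.109,0]
  turn:
    - [0,0,0.039]
    - [0,0,0.078]
    - [0,0,0.117]
    - [0,0,0.156]
    - [0,0,0.195]

```text
t: 29.45
tcp_pos: [0.6522, 0.0098, 0.2808]
tool_rot: [0.988, 0.157, -0.002, -0.001]
force: [-0.4, -0.0, 0.8]
finger_gap: 0.998
gripper_force: 0.0
```

apply_moves:
  claw: [1,1,1,1,1]
  travel:
    - [0,0,0]
    - [0,0,0]
    - [0,0,0]
    - [0,0,0]
    - [0,0,0]
  turn:
    - [0,0,0.039]
    - [0,0,0.078]
    - [0,0,0.11]
    - [0,0,0.11]
    - [0,0,0.11]

```text
t: 29.87
tcp_pos: [0.6515, 0.0097, 0.2814]
tool_rot: [1.0, -0.011, -0.001, -0.0]
force: [0.1, -0.2, 0.0]
finger_gap: 0.996
gripper_force: 0.0
```

```bash
python3 - <<'E'
from h import *
for i in range(4): s=snap('wrist')
# refine the knob: dark circle near prediction
k=np.array([.6531,.0097,.159]);c=s['R']@k+s['t'];u,v=((s['intrinsics']@c)[:2]/c[2]).astype(int);print(u,v,W[v,u] if 0 else world(s)[v,u])
go(.6525,.0097,.137,-1.35)
E
```

```text
275 195 [0.65700137 0.00992997 0.17458855]
travel [ 9.00e-04 -1.00e-04  1.82e-01] turn [-0.      0.0002  0.0004] head -1.28 tcp [0.6518 0.0096 0.2826] mm [ 7.000e-01 -1.000e-01  1.456e+02] gap 0.999 F [-0.1 -0.5 -0.3] t 30.0667
```

apply_moves:
  claw: [1,1,1,1,1]
  travel:
    - [0.0009,0,0.04]
    - [0.0009,0,0.09]
    - [0.0009,0,0.14]
    - [0.0009,0,0.182]
    - [0.0009,0,0.182]
  turn:
    - [0,0,0]
    - [0,0,0]
    - [0,0,0]
    - [0,0,0]
    - [0,0,0]

```text
t: 30.48
tcp_pos: [0.6471, 0.0103, 0.1299]
tool_rot: [1.0, -0.011, -0.008, -0.001]
force: [-1.2, 0.1, -1.8]
finger_gap: 1.0
gripper_force: 0.0
```

apply_moves:
  claw: [-1,-1,-1,-1,-1]
  travel:
    - [0,0,0]
    - [0,0,0]
    - [0,0,0]
    - [0,0,0]
    - [0,0,0]
  turn:
    - [0,0,0]
    - [0,0,0]
    - [0,0,0]
    - [0,0,0]
    - [0,0,0]

```text
t: 30.9
tcp_pos: [0.6543, 0.0092, 0.1399]
tool_rot: [1.0, -0.012, 0.002, 0.001]
force: [-0.3, -2.4, 6.0]
finger_gap: 0.307
gripper_force: 29.7
```

apply_moves:
  claw: [-1,-1,-1,-1,-1]
  travel:
    - [-0.0056,0,-0.0098]
    - [-0.0121,0,-0.0189]
    - [-0.0195,0,-0.0274]
    - [-0.0278,0,-0.035]
    - [-0.0368,0,-0.0419]
  turn:
    - [0,0,0]
    - [0,0,0]
    - [0,0,0]
    - [0,0,0]
    - [0,0,0]

```text
t: 31.32
tcp_pos: [0.6234, 0.0099, 0.1721]
tool_rot: [1.0, -0.012, 0.001, 0.0]
force: [4.2, -1.9, -3.5]
finger_gap: 0.304
gripper_force: 29.7
```

```bash
python3 - <<'E'
from h import *
go(.5730,.0116,.185,-1.35);print(manip.sense()['gripper_force'])
E
```

```text
travel [-0.063  -0.0006 -0.0163] turn [ 0.0002 -0.0007 -0.    ] head -1.35 tcp [0.6234 0.0099 0.1721] mm [-50.4  -0.5 -13. ] gap 0.304 F [ 4.2 -1.9 -3.5] t 31.3167
29.668887555599213
```

apply_moves:
  claw: [-1,-1,-1,-1,-1]
  travel:
    - [-0.0096,0,-0.0059]
    - [-0.0198,0,-0.0108]
    - [-0.0303,0,-0.0146]
    - [-0.039,0,-0.0169]
    - [-0.0468,0,-0.0184]
  turn:
    - [0,0,0]
    - [0,0,0]
    - [0,0,0]
    - [0,0,0]
    - [0,0,0]

```text
t: 31.73
tcp_pos: [0.5859, 0.0109, 0.187]
tool_rot: [1.0, -0.012, 0.001, 0.0]
force: [4.8, -1.9, -0.8]
finger_gap: 0.307
gripper_force: 29.8
```

apply_moves:
  claw: [-1,-1,-1,-1,-1]
  travel:
    - [-0.0055,0,-0.0006]
    - [-0.0111,0,-0.0011]
    - [-0.0168,0,-0.0012]
    - [-0.02,0,-0.0012]
    - [-0.02,0,-0.0012]
  turn:
    - [0,0,0]
    - [0,0,0]
    - [0,0,0]
    - [0,0,0]
    - [0,0,0]

```text
t: 32.15
tcp_pos: [0.5701, 0.0113, 0.1881]
tool_rot: [1.0, -0.012, 0.001, 0.0]
force: [2.6, -2.6, 7.1]
finger_gap: 0.306
gripper_force: 29.9
```

```bash
python3 - <<'E'
from h import *
for i in range(3): s=snap('side','s3')
im=cv2.imread('pics/s3.png')[120:280,180:340];cv2.imwrite('pics/s3c.png',cv2.resize(im,None,fx=3.75,fy=3.75,interpolation=2))
go(.5730,.0116,.185,-1.35);print(manip.sense()['gripper_force'])
E
```

```text
travel [ 0.0036 -0.0005  0.0039] turn [ 0.0003 -0.0004  0.0002] head -1.32 tcp [0.5701 0.0113 0.1881] mm [ 2.9 -0.4  3.1] gap 0.306 F [ 2.5 -2.8  7.5] t 32.3
29.979653656482697
```

View pics/s3c.png

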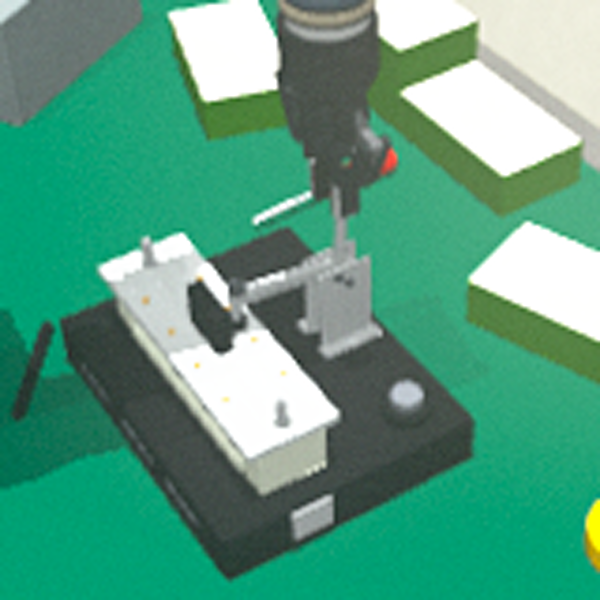

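The crop shows the hold-down arm level over the plate. I push a bit further to confirm it is at its end stop, then let go.

apply_moves:
  claw: [-1,-1,-1]
  travel:
    - [-0.003,0,0]
    - [-0.006,0,0]
    - [-0.006,0,0]
  turn:
    - [0,0,0]
    - [0,0,0]
    - [0,0,0]

```text
t: 32.55
tcp_pos: [0.5671, 0.0113, 0.188]
tool_rot: [1.0, -0.012, 0.003, 0.0]
force: [7.0, -2.2, 3.4]
finger_gap: 0.301
gripper_force: 29.5
```

apply_moves:
  claw: [1,1,1,1,1]
  travel:
    - [0,0,0]
    - [0,0,0]
    - [0,0,0]
    - [0,0,-0.03]
    - [0,0,-0.08]
  turn:
    - [0,0,0]
    - [0,0,0]
    - [0,0,0]
    - [0,0,0]
    - [0,0,0]

```text
t: 32.97
tcp_pos: [0.5601, 0.0127, 0.2461]
tool_rot: [1.0, -0.012, -0.008, -0.001]
force: [0.9, 0.4, -0.4]
finger_gap: 0.983
gripper_force: 0.0
```

```bash
python3 - <<'E'
from h import *
s=snap('wrist');W=world(s)
m=(W[...,2]>.195)&(W[...,2]<.226)&(np.hypot(W[...,0]-.573,W[...,1]-.0116)<.03)
print('knob top cloud',m.sum(),W[m].mean(0),W[m].min(0),W[m].max(0))
b=fix(.122,-.112);print(b);go(b[0],b[1],.12,-1.35)
s=snap('scene');W=world(s);h=cv2.cvtColor(s['pixels'],cv2.COLOR_RGB2HSV)
m=((np.hypot(W[...,0]-b[0],W[...,1]-b[1])<.025)&(h[...,2]>75)&(W[...,2]>.055));print('button',W[m].mean(0),W[m][:,2].max(),m.sum())
E
```

```text
knob top cloud 1668 [0.57814539 0.01108438 0.21883891] [ 0.56249244 -0.00235511  0.20596223] [0.58947065 0.02474163 0.22479259]
[ 0.57022744 -0.1003432 ]
travel [0.007  0.14   0.1711] turn [ 0.0002 -0.0016  0.0001] head -1.33 tcp [0.5665 0.0118 0.2568] mm [  5.6 112.  136.9] gap 1.002 F [ 1.3 -0.5  6. ] t 33.0167
button [ 0.56400471 -0.10039845  0.06973479] 0.07816675970377426 85
```

apply_moves:
  claw: [1,1,1,1,1]
  travel:
    - [0.0015,0,-0.03]
    - [0.0015,0,-0.03]
    - [0.0015,0,-0.03]
    - [0.0015,0,-0.03]
    - [0.0015,0,-0.03]
  turn:
    - [0,0,0]
    - [0,0,0]
    - [0,0,0]
    - [0,0,0]
    - [0,0,0]

```text
t: 33.48
tcp_pos: [0.565, 0.012, 0.2729]
tool_rot: [1.0, -0.012, -0.002, -0.0]
force: [0.4, -0.6, -0.0]
finger_gap: 1.002
gripper_force: 0.0
```

```bash
python3 - <<'E'
from h import *
snap('wrist')
for n in('wrist','side'):
    s=snap(n,'k_'+n);W=world(s);h=cv2.cvtColor(s['pixels'],cv2.COLOR_RGB2HSV)
    m=((W[...,2]>.19)&(W[...,2]<.23)&(np.hypot(W[...,0]-.573,W[...,1]-.0116)<.035)).astype(np.uint8)
    c=max(cv2.findContours(m,cv2.RETR_EXTERNAL,cv2.CHAIN_APPROX_NONE)[0],key=cv2.contourArea)
    (u,v),r=cv2.minEnclosingCircle(c);print(n,u,v,r,cv2.contourArea(c))
    for q in(-.03,0,.03,.06):
        k=np.array([*(fix(.122,0)+.09*np.sin(q)*FX),.118+.09*np.cos(q)]);x=s['R']@k+s['t'];print(q,((s['intrinsics']@x)[:2]/x[2]).round(1),s['intrinsics'][0,0]*.014/x[2])
    P=W[m>0];A=np.c_[2*P,np.ones(len(P))];f=np.linalg.lstsq(A,(P**2).sum(1),rcond=None)[0];print('sphere',f[:3],np.sqrt(f[3]+f[:3]@f[:3]))
im=cv2.imread('pics/k_wrist.png')
cv2.imwrite('pics/kw.png',im)
b=fix(.122,-.112);go(b[0],b[1],.12,-1.35)
E
```

```text
wrist 276.2822570800781 202.74192810058594 20.089035034179688 1207.5
-0.03 [275.6 209.4] 19.89310322115615
0 [275.6 205.7] 19.96170949024201
0.03 [275.6 201.9] 20.023550845011883
0.06 [275.6 198.2] 20.07844086946013
sphere [0.57553463 0.01107614 0.20994296] 0.013601270608073328
side 270.3775634765625 168.88775634765625 5.150096416473389 57.0
-0.03 [269.  168.7] 4.7024975572428875
0 [269.8 168.3] 4.698488000082171
0.03 [270.6 168. ] 4.694263815214431
0.06 [271.3 167.8] 4.689829969120443
sphere [0.57477137 0.01241772 0.20701714] 0.014289144746648596
travel [0.0095 0.14   0.1917] turn [-0.0001  0.0008 -0.    ] head -1.35 tcp [0.5656 0.0118 0.2734] mm [  7.6 112.  153.4] gap 1.0 F [ 0.5  0.6 -0.2] t 33.6333
```

View pics/kw.png

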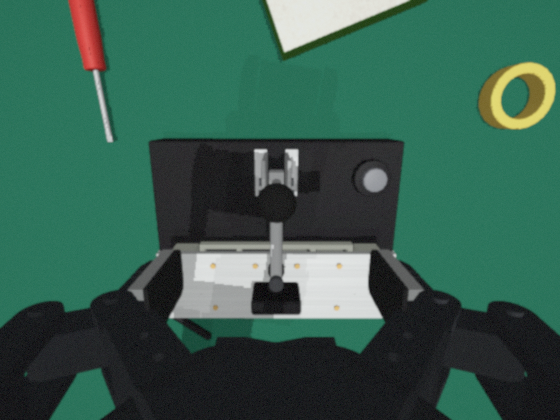

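The knob is at the wrist view (276,203), which gives q of about 0.02, not certainly zero. I push it home with shut fingers from the +x side, checking the force.

apply_moves:
  claw: [-1,-1,-1,-1,-1]
  travel:
    - [0.035,0,0]
    - [0.062,0,0]
    - [0.062,0,0.02]
    - [0.062,0,0.06]
    - [0.062,0,0.097]
  turn:
    - [0,0,0]
    - [0,0,0]
    - [0,0,0]
    - [0,0,0]
    - [0,0,0]

```text
t: 34.05
tcp_pos: [0.6168, 0.0104, 0.1963]
tool_rot: [1.0, -0.012, 0.001, 0.0]
force: [0.6, -0.0, -0.6]
finger_gap: 0.3
gripper_force: 0.0
```

apply_moves:
  claw: [-1,-1,-1,-1,-1]
  travel:
    - [0,0,0]
    - [0,0,0]
    - [0,0,0]
    - [-0.006,0,0]
    - [-0.012,0,0]
  turn:
    - [0,0,0]
    - [0,0,0]
    - [0,0,0]
    - [0,0,0]
    - [0,0,0]

```text
t: 34.47
tcp_pos: [0.6073, 0.0105, 0.199]
tool_rot: [1.0, -0.012, 0.002, 0.0]
force: [0.1, -0.3, 0.1]
finger_gap: 0.003
gripper_force: 0.0
```

apply_moves:
  claw: [-1,-1,-1,-1]
  travel:
    - [-0.003,0,0]
    - [-0.006,0,0]
    - [-0.008,0,0]
    - [-0.008,0,0]
  turn:
    - [0,0,0]
    - [0,0,0]
    - [0,0,0]
    - [0,0,0]

```text
t: 34.8
tcp_pos: [0.6002, 0.0109, 0.1978]
tool_rot: [1.0, -0.012, 0.001, 0.0]
force: [0.1, -0.1, 0.4]
finger_gap: 0.004
gripper_force: 0.2
```

apply_moves:
  claw: [-1,-1,-1,-1]
  travel:
    - [-0.0015,0,0]
    - [-0.003,0,0]
    - [-0.0045,0,0]
    - [-0.0045,0,0]
  turn:
    - [0,0,0]
    - [0,0,0]
    - [0,0,0]
    - [0,0,0]

```text
t: 35.13
tcp_pos: [0.5995, 0.0108, 0.1979]
tool_rot: [1.0, -0.012, 0.004, 0.0]
force: [6.0, -0.2, -0.1]
finger_gap: 0.002
gripper_force: 3.1
```

apply_moves:
  claw: [-1,-1,-1,-1]
  travel:
    - [-0.001,0,0]
    - [-0.0025,0,0]
    - [-0.0025,0,0]
    - [-0.0025,0,0]
  turn:
    - [0,0,0]
    - [0,0,0]
    - [0,0,0]
    - [0,0,0]

```text
t: 35.47
tcp_pos: [0.5984, 0.0108, 0.1981]
tool_rot: [1.0, -0.012, 0.005, 0.0]
force: [6.7, 0.6, -1.5]
finger_gap: -0.004
gripper_force: 3.7
```

```bash
python3 -c "
from h import *
go(.58,.011,.2,-1.35)"
```

```text
travel [-0.023   0.0003 -0.0026] turn [ 0.     -0.0031 -0.0002] head -1.38 tcp [0.5984 0.0108 0.1981] mm [-18.4   0.2  -2.1] gap -0.004 F [ 6.7  0.6 -1.5] t 35.4667
```

apply_moves:
  claw: [-1,-1,-1,-1,-1]
  travel:
    - [-0.0015,0,0]
    - [-0.003,0,0]
    - [-0.004,0,0]
    - [-0.004,0,0]
    - [-0.004,0,0]
  turn:
    - [0,0,0]
    - [0,0,0]
    - [0,0,0]
    - [0,0,0]
    - [0,0,0]

```text
t: 35.88
tcp_pos: [0.5967, 0.0108, 0.1985]
tool_rot: [1.0, -0.012, 0.007, 0.0]
force: [10.3, 1.5, -0.7]
finger_gap: -0.001
gripper_force: 4.8
```

apply_moves:
  claw: [-1,-1,-1,-1,-1]
  travel:
    - [-0.0015,0,0]
    - [-0.003,0,0]
    - [-0.004,0,0]
    - [-0.004,0,0]
    - [-0.004,0,0]
  turn:
    - [0,0,0]
    - [0,0,0]
    - [0,0,0]
    - [0,0,0]
    - [0,0,0]

```text
t: 36.3
tcp_pos: [0.5965, 0.0108, 0.1986]
tool_rot: [1.0, -0.012, 0.01, 0.0]
force: [15.2, 2.5, -5.7]
finger_gap: -0.0
gripper_force: 7.6
```

The force rises to 15 N with no further movement, so the clamp is at its stop. I retract and go over the button.

apply_moves:
  claw: [-1,-1,-1,-1,-1]
  travel:
    - [0.02,0,0]
    - [0.04,0,0]
    - [0.04,0.04,0]
    - [0.04,0.09,0]
    - [0.04,0.139,0]
  turn:
    - [0,0,0]
    - [0,0,0]
    - [0,0,0]
    - [0,0,0]
    - [0,0,0]

```text
t: 36.72
tcp_pos: [0.6166, -0.1009, 0.1964]
tool_rot: [1.0, -0.01, -0.001, -0.0]
force: [0.1, -0.5, -0.1]
finger_gap: -0.004
gripper_force: 0.0
```

apply_moves:
  claw: [-1,-1,-1,-1,-1]
  travel:
    - [-0.03,0,0.02]
    - [-0.06,0,0.05]
    - [-0.062,0,0.08]
    - [-0.062,0,0.1]
    - [-0.062,0,0.1]
  turn:
    - [0,0,0]
    - [0,0,0]
    - [0,0,0]
    - [0,0,0]
    - [0,0,0]

```text
t: 37.13
tcp_pos: [0.5639, -0.0988, 0.1135]
tool_rot: [1.0, -0.012, -0.005, -0.002]
force: [0.4, -0.1, -0.3]
finger_gap: -0.0
gripper_force: 0.0
```

apply_moves:
  claw: [-1,-1,-1,-1]
  travel:
    - [0,0,0]
    - [0,0,0]
    - [0,0,0]
    - [0,0,0]
  turn:
    - [0,0,0]
    - [0,0,0]
    - [0,0,0]
    - [0,0,0]

```text
t: 37.47
tcp_pos: [0.5687, -0.0998, 0.1182]
tool_rot: [1.0, -0.012, 0.001, 0.0]
force: [0.2, 0.7, 0.7]
finger_gap: -0.002
gripper_force: 0.0
```

```bash
python3 - <<'E'
from h import *
s=snap('wrist');W=world(s);b=fix(.122,-.112)
m=((np.hypot(W[...,0]-b[0],W[...,1]-b[1])<.025)&(W[...,2]>.054)&(W[...,2]<.085));print('button',m.sum(),W[m].mean(0) if m.any() else '')
for n in('scene','side'):
    s=snap(n);W=world(s);h=cv2.cvtColor(s['pixels'],cv2.COLOR_RGB2HSV)
    m=((np.hypot(W[...,0]-b[0],W[...,1]-b[1])<.02)&(h[...,2]>90)&(W[...,2]>.054)&(W[...,2]<.09));print(n,m.sum(),np.median(W[m],0) if m.any() else '')
go(b[0],b[1],.075,-1.35)
E
```

```text
button 2452 [ 0.5695788  -0.10073269  0.06701523]
scene 29 [ 0.56620185 -0.10023899  0.07206142]
side 50 [ 0.5612807  -0.10260385  0.07041707]
travel [0.0025 0.0008 0.0535] turn [ 0.0002 -0.0004  0.0001] head -1.33 tcp [ 0.5682 -0.0996  0.1178] mm [ 2.   0.6 42.8] gap -0.001 F [-0.1  0.3  0.7] t 37.6167
```

apply_moves:
  claw: [-1,-1,-1,-1,-1]
  travel:
    - [0.0015,0.0008,0.02]
    - [0.0015,0.0008,0.04]
    - [0.0015,0.0008,0.052]
    - [0.0015,0.0008,0.054]
    - [0.0015,0.0008,0.054]
  turn:
    - [0,0,0]
    - [0,0,0]
    - [0,0,0]
    - [0,0,0]
    - [0,0,0]

```text
t: 38.03
tcp_pos: [0.5684, -0.1001, 0.0733]
tool_rot: [1.0, -0.012, -0.001, -0.0]
force: [-0.0, 0.5, -0.6]
finger_gap: -0.001
gripper_force: 0.0
```

apply_moves:
  claw: [-1,-1,-1,-1,-1]
  travel:
    - [0,0,0.002]
    - [0,0,0.004]
    - [0,0,0.006]
    - [0,0,0.007]
    - [0,0,0.007]
  turn:
    - [0,0,0]
    - [0,0,0]
    - [0,0,0]
    - [0,0,0]
    - [0,0,0]

```text
t: 38.45
tcp_pos: [0.5695, -0.1005, 0.0688]
tool_rot: [1.0, -0.012, 0.001, 0.0]
force: [0.1, 0.7, 3.5]
finger_gap: 0.003
gripper_force: 1.6
```

Contact with 3.5 N. I push on to the bottom.

apply_moves:
  claw: [-1,-1,-1,-1,-1]
  travel:
    - [0,0,0.002]
    - [0,0,0.004]
    - [0,0,0.006]
    - [0,0,0.007]
    - [0,0,0.007]
  turn:
    - [0,0,0]
    - [0,0,0]
    - [0,0,0]
    - [0,0,0]
    - [0,0,0]

```text
t: 38.87
tcp_pos: [0.5696, -0.1005, 0.0657]
tool_rot: [1.0, -0.012, 0.001, 0.001]
force: [-3.9, 0.7, 20.8]
finger_gap: 0.003
gripper_force: 11.0
```

apply_moves:
  claw: [-1,-1,-1,-1,-1]
  travel:
    - [0,0,0.002]
    - [0,0,0.004]
    - [0,0,0.004]
    - [0,0,0.004]
    - [0,0,0.004]
  turn:
    - [0,0,0]
    - [0,0,0]
    - [0,0,0]
    - [0,0,0]
    - [0,0,0]

```text
t: 39.28
tcp_pos: [0.5698, -0.1006, 0.0654]
tool_rot: [1.0, -0.011, 0.002, 0.001]
force: [-8.7, 2.7, 40.0]
finger_gap: 0.002
gripper_force: 19.9
```

Bottomed at 65.5 mm. I lift off and check everything.

apply_moves:
  claw: [-1,-1,-1,-1,-1]
  travel:
    - [0,0,-0.01]
    - [0,0,-0.04]
    - [0,0,-0.09]
    - [0,0,-0.14]
    - [0,0,-0.19]
  turn:
    - [0,0,0]
    - [0,0,0]
    - [0,0,0]
    - [0,0,0]
    - [0,0,0]

```text
t: 39.7
tcp_pos: [0.5678, -0.0999, 0.2121]
tool_rot: [1.0, -0.012, -0.001, -0.0]
force: [1.4, -0.5, -0.0]
finger_gap: -0.0
gripper_force: 0.0
```

apply_moves:
  claw: [-1,-1,-1,-1,-1]
  travel:
    - [0,0.04,-0.04]
    - [0,0.08,-0.06]
    - [0,0.12,-0.06]
    - [0,0.16,-0.06]
    - [0,0.16,-0.06]
  turn:
    - [0,0,0]
    - [0,0,0]
    - [0,0,0]
    - [0,0,0]
    - [0,0,0]

```text
t: 40.12
tcp_pos: [0.5659, -0.2344, 0.2595]
tool_rot: [1.0, -0.014, 0.001, 0.002]
force: [1.2, 0.2, -0.1]
finger_gap: 0.001
gripper_force: 0.0
```

```bash
python3 - <<'E'
from h import *
snap('wrist');snap('wrist');b=fix(.122,-.112)
for n in('scene','side'):
    s=snap(n,'f_'+n);W=world(s);h=cv2.cvtColor(s['pixels'],cv2.COLOR_RGB2HSV)
    m=((np.hypot(W[...,0]-b[0],W[...,1]-b[1])<.02)&(h[...,2]>90)&(W[...,2]>.054)&(W[...,2]<.09));print(n,'button',m.sum(),np.median(W[m],0))
    m=(W[...,2]>.19)&(W[...,2]<.23)&(np.hypot(W[...,0]-.573,W[...,1]-.0116)<.035);P=W[m];A=np.c_[2*P,np.ones(len(P))];f=np.linalg.lstsq(A,(P**2).sum(1),rcond=None)[0];print('knob',f[:3])
a=cv2.imread('pics/f_side.png')[140:340,170:370];c=cv2.imread('pics/f_scene.png')[140:340,130:330]
cv2.imwrite('pics/f.png',cv2.resize(np.hstack([a,c]),None,fx=2,fy=2,interpolation=2))
E
```

```text
scene button 68 [ 0.56549544 -0.10065254  0.07170367]
knob [0.57372508 0.01128503 0.21065927]
side button 52 [ 0.56087926 -0.10367326  0.07141604]
knob [0.57150993 0.01147744 0.20718121]
```

View pics/f.png

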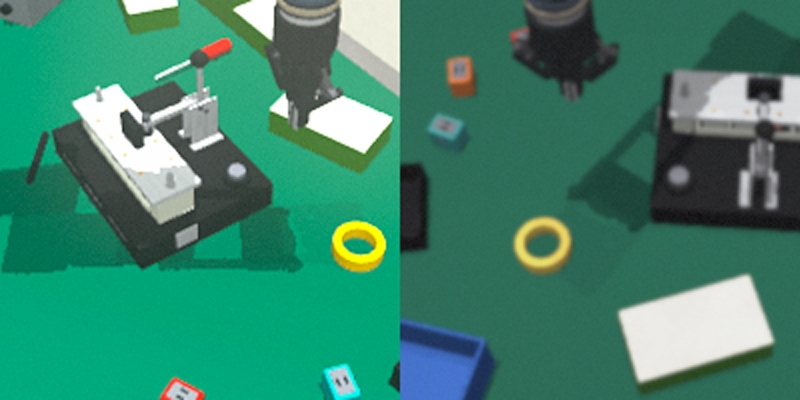

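The plate is flat and clamped with the handle upright, the button is back out at 71.5 mm, no white module is left on the bench, and the bystanders in view have not moved.

```bash
python3 -c "
from station import manip
print(manip.sign_off())"
```

```text
the job is handed in; nothing more can be done
None
```

The job is handed in: all three white modules were put in nests, the plate is down on its stops and clamped, and the start button was pushed in once and came back out; the last push reached 40 N at the fingertips, right at the stated limit.

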